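# Pin the rod-cutting jig shut and hold it for the saw

## Task

At the shop's cutting jig, first slide the orange-handled saw guide along its rail until its slot stands over the red cut mark on the rod, then swing the blue clamp leaf fully shut on the rod. Take the yellow-headed locking pin from its wooden stand and push it down through the leaf's hole into the base until its collar sits flat on the leaf, and finish still holding the pin and pressing firmly down, so the leaf stays pressed shut for the colleague who saws. Leave the guide on its mark and the other things on the counter where they are.

Things in the scene. Friction and masses are not known exactly. Their poses are not given: they have to be found in the camera images.
- jig: Grey cutting jig, fixed (placed anew each time), 125 mm (x) by 330 mm (y); origin on the counter, z up. Clamp block at its -y end: y -150 to -40 mm, x -65 to 60 mm, top 40 mm above the counter. The guide's bed is the rest (y -40 to 180 mm), 25 mm high, with a rail along y at x = 45 mm. The rod lies along y at x = -10 mm, its axis 40 mm up.
- guide (a joint): Sliding of the saw guide along the jig's +y, in m, 0 to 0.12, increasing away from the clamp block; it stays where it is left (friction about 1.5 N). At 0 the slot is at jig y = 30 mm.
- guide_grip (a point): Grasp point of the guide's orange upright handle: a block 18 mm (jig x) by 40 mm (jig y) standing from 50 to 100 mm above the counter; the point is on its vertical axis 83 mm above the counter. Below it is a black carriage (36 by 50 mm, top 50 mm up); two steel blades reach from it across the rod, top 52 mm up.
- guide_slot (a point): Middle of the guide's slot (the 5.5 mm gap between the two thin steel blades), above the rod, 47 mm above the counter; axes as the jig's. It is 55 mm in jig -x from the handle, at the same jig y.
- cut_mark (a point): The cut mark: a red band 6 mm wide round the aluminium rod (14 mm thick, fixed in the jig's groove); the point is on top of the rod at the middle of the band; axes as the jig's (y along the rod). It lies elsewhere along the rail each time, to jig +y of the guide at the start.
- leaf: Blue hinged clamp leaf, 100 mm wide (jig y), 18 mm thick. Origin on the hinge axis, mid-width; the axis runs along jig y at jig x = -55, y = -95, 40 mm above the counter. Its x points to the free edge (115 mm away), its z out of its outer face (18 mm from the origin). Shut (a hard stop): x level along jig +x, outer face 58 mm above the counter. Opens up and back towards jig -x, to 1.5 rad.
- leaf_edge (a point): Middle of the leaf's free edge on its outer (upper) face, 115 mm from the hinge. The hinge is stiff: the leaf stays where it is left, and about 3 N at this edge moves it. It starts 0.8 to 1.35 rad open and can be shut by pushing on the outer face near here along the arc.
- plate_hole (a point): Mouth of the leaf's hole (13 mm across, through) on the outer face: 84 mm from the hinge axis, in the middle of the leaf's width. z along the hole, out of the outer face.
- base_hole (a point): Mouth of the hole in the clamp block (13 mm across, through to the counter), on the block's top 40 mm above the counter: jig x = 29 mm, y = -95 mm. The leaf's hole is right above it when the leaf is shut.
- pin: Loose locking pin, 100 g, standing upright in its stand. Origin at the centre of the underside of its collar, z up. Below: steel shaft 10 mm thick, 50 mm long, its last 5 mm tapering to 6 mm. Above: collar 30 mm across and 5 mm thick, then a yellow round knob 22 mm across up to 45 mm above the origin (grip it at 30 mm).
- stand: Fixed wooden block 56 by 56 by 56 mm that holds the pin in a 13 mm through hole at its middle; origin at the centre of its underside. The pin's collar rests on its top; lift the pin by over 50 mm to clear it.
- screw_box: Bystander: white carton of screws with a blue band, 60 by 75 by 40 mm high, origin at the centre of its underside. It and the stand may swap places.
- cleaner: Bystander: green bottle, 60 mm across, 170 mm high, origin at the centre of its underside.
- tape_measure: Bystander: grey tape measure, 65 by 35 by 60 mm high, origin at the centre of its underside.
- scraper: Bystander: flat filling knife with a black handle, 200 mm long, lying beyond the jig; origin under its middle, x from handle to blade.
Things that resemble listed ones, but are neither listed nor needed, are in the scene too. Leave any pink or white look-alike of the pin alone.

How it is judged:
By the outcome, as a careful person would: the job done as asked, in the order asked, and still so for the second after the job is handed in, while the arm keeps its last pose, push and grip.
It also fails if it takes over 72 s, if anything falls off the work surface, if the arm or the gripper's body presses on something with over 40 N, if the wrist force passes 120 N, or if a joint passes its speed limit or range.

## Robot

A 6-joint arm with a two-finger parallel gripper is mounted at the origin on the work surface. World frame = base frame: x ahead of the robot, y to its left, z up, the work surface at z = 0. Lengths are in m, angles in rad, forces in N, time in s.
With the tool pointing down it reaches from about 0.25 to 0.775 m from the base axis. Payload 4 kg.
Tool frame: the origin (TCP) lies at the very end of the fingers, on their centre line; the grasp point (between the pads) lies 19 mm behind it (arm.grip_point_offset is the z of the grasp point in the tool frame, in m); z points along the fingers, y is the direction in which the jaws open and shut (so a half turn about z gives the same grasp; the last joint's range is limited). The gripper opens to 85 mm and grips with 20 to 120 N. Pads are 22 mm wide; open, the fingers measure 114 mm over their backs; the gripper's body (76 mm by 85 mm) begins 54 mm behind the grasp point. The pads swing forward as they close: fully open they stand 13 mm farther back than shut.
Start: joints at [1.082, 0.087, 1.371, -0, 1.684, -0.103], TCP at [0.207, 0.51, 0.208] pointing down, gripper open.
Joint ranges: [-3.1, 3.1], [-0.76, 2.03], [0.27, 2.55], [-1.08, 4.22], [0.17, 2.65], [-2.57, 2.57]. Speed limits (rad/s): [2.79, 2.79, 3.14, 3.14, 3.14, 3.14].

## Interface

Orientations are given as a rotation vector (axis times angle).
In Python, from cell import monitor, vision, arm gives the robot as it stands.
- The arm moves only by the shell command python3 -m pendant 'ROWS' [FORCE]. ROWS is JSON, a list of rows, each an object of numbers: "x", "y", "z": the shift along the tool's x, y, z each as a share of 0.5 m, from -1 to 1; "rx", "ry", "rz": the turn, a rotation vector about the tool's x, y, z each as a share of 180 degrees, from -1 to 1; "claw": the closure, from -1 (fully open) to 1 (shut). A call has 1 to 5 rows; each row is the pose to reach, as a shift and turn from the pose commanded when the call began, along the tool's axes at that moment, turning the shorter way round; what a row does not reach only later rows make up. A row lasts 1/12 s, in which the tool goes at most 41.7 mm and 7.16 degrees, less where a joint would pass 70% of its speed; a pose out of reach is approached as far as the arm can. A call with a number of a shift or a turn outside -1 to 1 is refused whole. A call with a gripper value outside its range is refused whole. The fingers move at their own pace and stop on an object; FORCE is the grip in N (left out, the last holds). Time passes only in rows, so rows that repeat a pose let the fingers close. It gives the time, the measured TCP pose, the force and the opening at its end, in the units of the state.
- monitor.state(): the state, without advancing time (a new reading comes with each control period).
- vision.capture(name): name is "side" or "top"; returns (picture, depth): 480x640x3 uint8, red, green, blue; 480x640 float32, m along the optical axis (not along the pixel's ray), 0 where there is no reading.
- vision.get_calibration(name): a dict with "fov_y" (degrees; the focal length in pixels is half the picture's height over the tangent of half this angle, whatever the lens; pixels are square), "cx", "cy" (the principal point, pixels), "extrinsics" (4x4, takes a point from world to camera coordinates). Camera axes: x right, y down, z forward; pixel columns grow to the right and rows downward; lengths in m; the calibration is good to about 2 mm. A picture is of the moment at which its call begins. get_calibration takes no time and is no camera call.
- arm.hand_in(): hands the job in, once; it reports no verdict.
Trained networks look in the newest picture that a camera, given by its name, has taken for a name from the list of things; names that differ only in an ending like _2 or _b are one class to them, and where a whole thing is asked for, a point or a joint stands for the part that bears it (a point fixed in the world has none). Each returns a list of dicts, best first, with "p" (0 to 1); they miss things now and then, are a little off and sometimes report something else, mostly with a low value. They report only what shows in the picture. A call takes as long as a camera call. They do not tell look-alikes from the thing itself.
- vision.boxes_of(camera, thing): "pixel" ([row, column] in pixels, amid what is visible of it).
The state is a dict: "t": time; "joint_pos": joint angles; "joint_velocities": joint speeds; "tau": joint torques, N m; "ee_pos": TCP position; "tool_rot": TCP orientation; "contact_force": force on the tool from outside, world axes, zero at the start; "torque": the same for the moment, N m; "opening": opening from 0.0 (shut) to 1.0 (fully open).
Only numpy, scipy, OpenCV 4.12 (cv2) and the standard library are available. Lean on these libraries where they do the work, as an engineer would, in place of code of your own. Each camera call takes 0.05 s, during which the arm holds its last target.

## Working session

There is one attempt and no reset: what is moved stays moved. The work goes in short steps, Python scripts to look and compute and a shell command to move; the robot and the scene stay as the last step left them, time stands still between calls to the robot, and variables do not carry over. Pictures are saved under pics/ and viewed, and the job is handed in when it is done.

```bash
ls; mkdir -p pics; python3 - <<'E'
from cell import monitor,vision,arm
import cv2,numpy as np
np.set_printoptions(precision=4,suppress=True)
s=monitor.state();print(s)
print(arm.grip_point_offset)
for n in("side","top"):
    p,d=vision.capture(n);cv2.imwrite(f"pics/{n}0.png",p[:,:,::-1]);np.save(f"pics/{n}0.npy",d)
    print(n,vision.get_calibration(n))
print(monitor.state()['t'])
E
```

```text
pics
{'t': 0.0, 'joint_pos': array([ 1.0819,  0.088 ,  1.3723, -0.    ,  1.6836, -0.1031]), 'joint_velocities': array([ 0.0001, -0.0013,  0.001 , -0.0011,  0.0019, -0.0013]), 'tau': array([  0.0016, -35.1856, -31.3284,   0.    ,   0.0104,  -0.    ]), 'ee_pos': array([0.2067, 0.5091, 0.2066]), 'tool_rot': array([-0.6022, -3.0827,  0.0034]), 'contact_force': array([ 0.1703, -0.4982,  0.2721]), 'torque': array([0.0517, 0.0121, 0.014 ]), 'opening': 1.0016516120387742}
-0.0187
side {'fov_y': 51.90628803517784, 'cx': 314.13099657943405, 'cy': 241.13511882227925, 'extrinsics': array([[ 0.9537, -0.3006, -0.0134, -0.5376],
       [-0.2246, -0.6815, -0.6965,  0.2105],
       [ 0.2002,  0.6672, -0.7175,  0.9194],
       [ 0.    ,  0.    ,  0.    ,  1.    ]])}
top {'fov_y': 43.39460637627818, 'cx': 327.1735200067447, 'cy': 244.76602834734234, 'extrinsics': array([[ 0.0087, -0.9995,  0.0303,  0.0102],
       [-0.9873, -0.0134, -0.1583,  0.573 ],
       [ 0.1586, -0.0286, -0.9869,  1.2018],
       [ 0.    ,  0.    ,  0.    ,  1.    ]])}
0.1
```

View pics/side0.png

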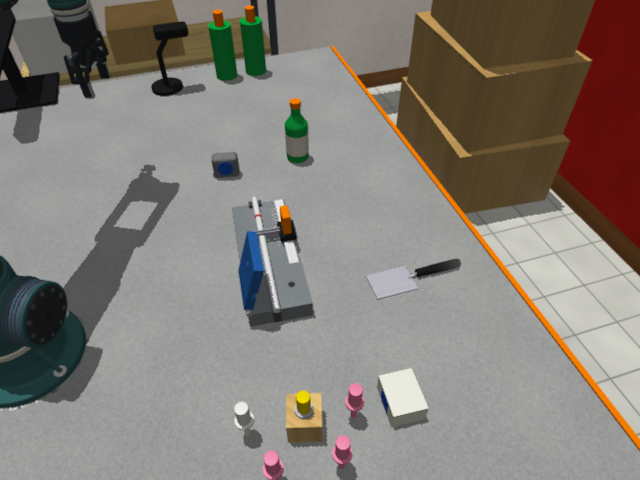

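View pics/top0.png

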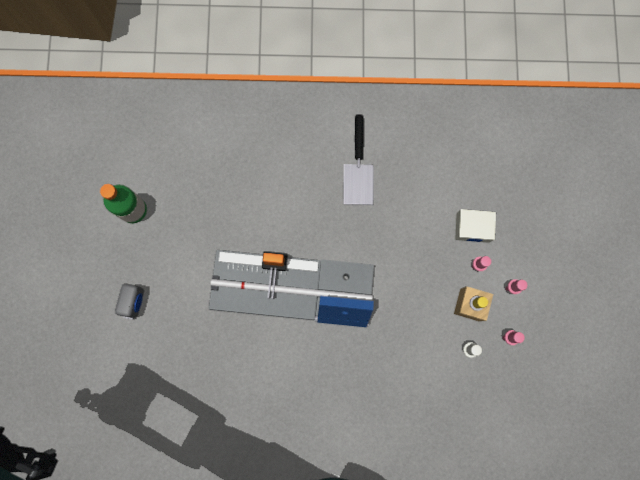

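```bash
cat > h.py <<'E'
import numpy as np,cv2
from cell import monitor,vision,arm
np.set_printoptions(precision=4,suppress=True)
def cal(n):
    c=vision.get_calibration(n);f=240/np.tan(np.radians(c['fov_y'])/2);return f,c['cx'],c['cy'],np.array(c['extrinsics'])
def ray(n,u,v):  # col,row -> origin, dir
    f,cx,cy,E=cal(n);R=E[:3,:3];o=-R.T@E[:3,3];return o,R.T@np.array([(u-cx)/f,(v-cy)/f,1.])
def at_z(n,u,v,z):
    o,d=ray(n,u,v);return o+d*(z-o[2])/d[2]
def cloud(n,d):
    f,cx,cy,E=cal(n);v,u=np.mgrid[:480,:640];P=np.stack([(u-cx)/f*d,(v-cy)/f*d,d],-1)
    return (P-E[:3,3])@E[:3,:3]
def proj(n,P):
    f,cx,cy,E=cal(n);p=E[:3,:3]@np.asarray(P)+E[:3,3];return f*p[0]/p[2]+cx,f*p[1]/p[2]+cy
def crop(n,img,r0,r1,c0,c1,k,name):
    cv2.imwrite(name,cv2.resize(img[r0:r1,c0:c1,::-1],None,fx=k,fy=k,interpolation=cv2.INTER_CUBIC))
E
python3 - <<'E'
from h import *
for n in("top","side"):
    img=cv2.imread(f"pics/{n}0.png")[:,:,::-1];d=np.load(f"pics/{n}0.npy");W=cloud(n,d)
    hsv=cv2.cvtColor(np.ascontiguousarray(img),cv2.COLOR_RGB2HSV)
    def rep(name,m,r0,r1,c0,c1,z):
        mm=np.zeros(m.shape,bool);mm[r0:r1,c0:c1]=m[r0:r1,c0:c1]
        v,u=np.nonzero(mm); 
        if len(v)==0: print(n,name,'none');return
        print(n,name,len(v),'px',u.mean(),v.mean(),'atz',at_z(n,u.mean(),v.mean(),z),'depthmean',np.median(W[mm],0), 'zmax',W[mm][:,2].max())
        return mm
    H,S,V=hsv[...,0].astype(int),hsv[...,1],hsv[...,2]
    org=(H>5)&(H<18)&(S>180)&(V>120); red=((H<5)|(H>174))&(S>120); yel=(H>20)&(H<34)&(S>150)&(V>100); blu=(H>100)&(H<125)&(S>150)
    if n=="top": b=(235,340,200,390);p=(270,330,450,500)
    else: b=(190,330,220,330);p=(380,450,280,330)
    rep('handle',org,*b,.1); rep('mark',red,*b,.047); rep('knob',yel,*p,.10)
    m=rep('leaf',blu,*b,.06)
    P=W[m];c=P.mean(0);
    for _ in range(5):
        U,s,Vt=np.linalg.svd(P-P.mean(0),full_matrices=False);nrm=Vt[2];r=(P-P.mean(0))@nrm;P=P[abs(r)<max(.003,np.std(r)*1.5)]
    print('leaf plane',len(P),nrm,P.mean(0),np.std(r), 'bounds',P.min(0),P.max(0))
img=cv2.imread("pics/top0.png")[:,:,::-1]
crop("top",img,240,340,200,390,4,"pics/jigtop.png");crop("top",img,270,330,450,540,8,"pics/pintop.png")
img=cv2.imread("pics/side0.png")[:,:,::-1]
crop("side",img,190,330,220,330,4,"pics/jigside.png");crop("side",img,370,480,220,380,5,"pics/pinside.png")
E
```

```text
top handle 61 px 274.4754098360656 257.9672131147541 atz [0.5364 0.1215 0.1   ] depthmean [0.5346 0.1202 0.0996] zmax 1.2764666594351668
top mark 14 px 242.5 285.0 atz [0.4874 0.1882 0.047 ] depthmean [0.4872 0.1884 0.0467] zmax 1.2764666594351668
top knob 93 px 481.73118279569894 301.8709677419355 atz [ 0.4548 -0.2862  0.1   ] depthmean [ 0.4544 -0.2858  0.1015] zmax 0.10657434371834178
top leaf 1315 px 344.3254752851711 311.1984790874525 atz [ 0.4358 -0.0187  0.06  ] depthmean [ 0.4324 -0.0147  0.1321] zmax 1.2764666594351668
leaf plane 907 [-0.9551  0.0869  0.2831] [ 0.4274 -0.0136  0.1137] 0.0009389614743072458 bounds [ 0.4103 -0.0645  0.0535] [0.4458 0.0347 0.1605]
side handle 104 px 284.36538461538464 212.1153846153846 atz [0.5371 0.1189 0.1   ] depthmean [0.5375 0.1218 0.098 ] zmax 0.10124607320098032
side mark 7 px 257.14285714285717 215.14285714285714 atz [0.4886 0.1854 0.047 ] depthmean [0.4886 0.1883 0.0437] zmax 0.04593015931353695
side knob 159 px 302.54088050314465 397.1698113207547 atz [ 0.4554 -0.2897  0.1   ] depthmean [ 0.4557 -0.289   0.0994] zmax 0.10213006449023233
side leaf 1280 px 250.32578125 269.58359375 atz [0.4383 0.0203 0.06  ] depthmean [ 0.433  -0.0363  0.125 ] zmax 0.7989889817328361
leaf plane 697 [-0.9524  0.0597  0.2989] [ 0.4286 -0.0264  0.1133] 0.0014485342864563977 bounds [ 0.4073 -0.0693  0.0507] [0.4468 0.0336 0.1557]
```

```bash
python3 - <<'E'
import cv2,numpy as np
a=cv2.imread("pics/jigtop.png");b=cv2.imread("pics/jigside.png");c=cv2.imread("pics/pinside.png")
print(a.shape,b.shape,c.shape)
E
```

```text
(400, 760, 3) (560, 440, 3) (550, 800, 3)
```

View pics/jigtop.png

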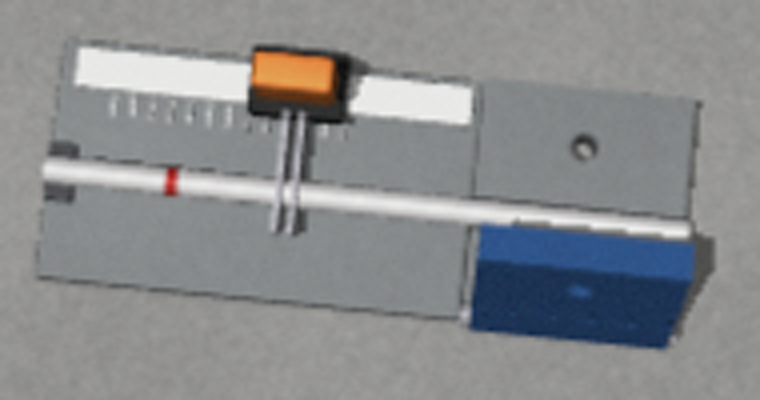

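View pics/pinside.png

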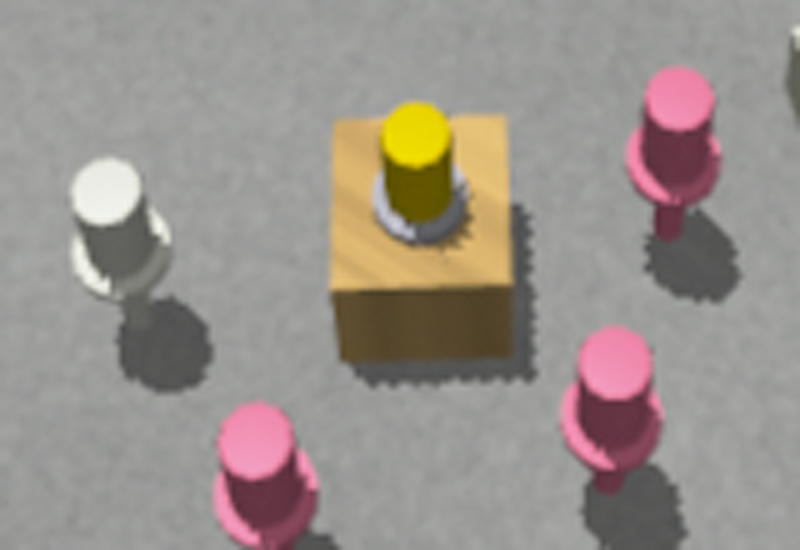

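View pics/jigside.png

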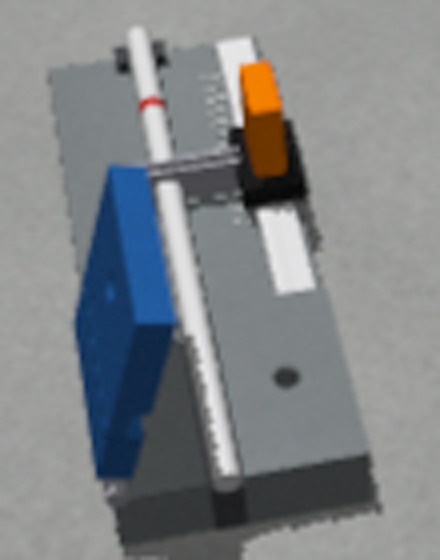

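View pics/pintop.png

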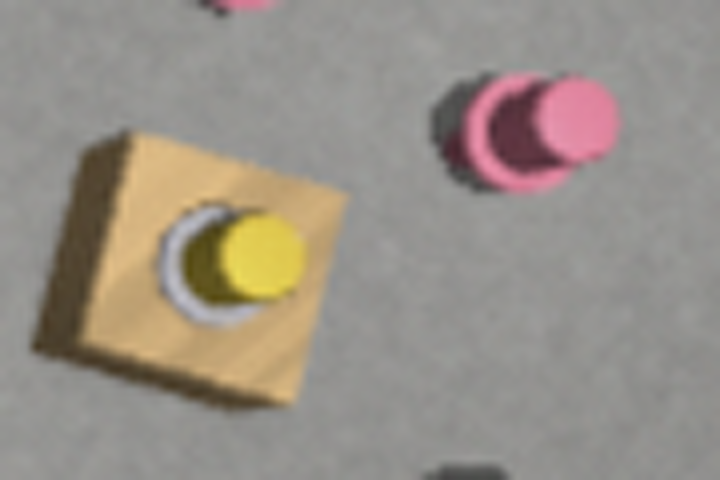

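```bash
python3 - <<'E'
from h import *
from scipy.optimize import least_squares
T=[((60,180,25),(70,40)),((-65,180,25),(38,275)),((60,-150,40),(698,100)),((29,-95,40),(585,148)),((60,-40,40),(478,82))]
S=[((60,-150,40),(370,455)),((29,-95,40),(287,377)),((-65,180,25),(50,72)),((60,180,25),(258,38))]
def px(p,c0,r0,k=4): return ((p[0]+.5)/k-.5+c0,(p[1]+.5)/k-.5+r0)
obs=[("top",np.array(a)/1e3,px(p,200,240)) for a,p in T]+[("side",np.array(a)/1e3,px(p,220,190)) for a,p in S]
def res(q,sel):
    c,s=np.cos(q[2]),np.sin(q[2]);r=[]
    for n,a,p in sel:
        w=at_z(n,p[0],p[1],a[2])[:2]; r+=list(w-(q[:2]+np.array([c*a[0]-s*a[1],s*a[0]+c*a[1]])))
    return r
for sel in(obs,obs[:5],obs[5:]):
    r=least_squares(res,[.45,.08,-.08],args=(sel,),loss='soft_l1',f_scale=.002);print(r.x,np.degrees(r.x[2]));print(np.array(res(r.x,sel)).reshape(-1,2)*1e3)
q=least_squares(res,[.45,.08,-.08],args=(obs,)).x
c,s=np.cos(q[2]),np.sin(q[2]);R=np.array([[c,s],[-s,c]])
for nm,w in(('handle t',[.5364,.1215]),('handle s',[.5371,.1189]),('mark t',[.4874,.1882]),('mark s',[.4886,.1854])): print(nm,R@(np.array(w)-q[:2])*1e3)
# blades: top crop
for y in(0,):
  pass
# handle top face only, depth-based
for n in("top","side"):
    img=cv2.imread(f"pics/{n}0.png");d=np.load(f"pics/{n}0.npy");W=cloud(n,d);hsv=cv2.cvtColor(img,cv2.COLOR_BGR2HSV)
    H,Sx,V=[hsv[...,i].astype(int) for i in range(3)]
    m=(H>3)&(H<20)&(Sx>150)&(abs(W[...,2]-.1)<.006)&(abs(W[...,0]-.53)<.05)&(abs(W[...,1]-.12)<.06)
    P=W[m];print(n,m.sum(),P.min(0),P.max(0),(P.min(0)+P.max(0))/2,P.mean(0),'jig',R@(P.mean(0)[:2]-q[:2])*1e3)
    m=(H>20)&(H<34)&(Sx>150)&(abs(W[...,2]-.1)<.006)&(abs(W[...,0]-.455)<.04)&(abs(W[...,1]+.285)<.04)
    P=W[m];v,u=np.nonzero(m);print(' knob',m.sum(),(P.min(0)+P.max(0))/2,P.mean(0),at_z(n,u.mean(),v.mean(),.101),u.mean(),v.mean())
    m=(W[...,2]>.052)&(W[...,2]<.059)&(abs(W[...,0]-.455)<.05)&(abs(W[...,1]+.285)<.05)&(H>8)&(H<30)
    P=W[m];print(' stand',m.sum(),cv2.minAreaRect((P[:,:2]*1e3).astype(np.float32)))
E
```

```text
[ 0.4881  0.0727 -0.0942] -5.397907229639267
[[-2.0397 -0.4953]
 [ 0.1143 -0.4723]
 [-0.3434  1.0705]
 [-0.3147  1.8902]
 [-2.7483  5.5678]
 [ 0.4317 -0.3791]
 [ 1.3277  0.4706]
 [ 1.4111 -4.7896]
 [ 1.0068 -2.2658]]
[ 0.4871  0.0737 -0.0922] -5.282854045458196
[[-0.6916 -1.7117]
 [ 1.4858 -1.4388]
 [ 0.3449 -0.0843]
 [ 0.4893  0.7871]
 [-1.8401  4.3924]]
[ 0.4892  0.0712 -0.0945] -5.411658914122862
[[-0.5726  1.142 ]
 [ 0.3095  1.9856]
 [ 0.3251 -3.2908]
 [-0.0763 -0.7372]]
handle t [43.6363 53.0664]
handle s [44.5745 50.5426]
mark t [-11.3398 114.9333]
mark s [ -9.8853 112.2567]
top 183 [0.5283 0.1046 0.0943] [0.5467 0.1444 0.1059] [0.5375 0.1245 0.1001] [0.5372 0.1245 0.1003] jig [44.1765 56.1239]
 knob 92 [ 0.4547 -0.2862  0.1001] [ 0.455  -0.2858  0.1012] [ 0.455  -0.2859  0.101 ] 481.7173913043478 301.7282608695652
 stand 463 ((455.71783447265625, -287.6351013183594), (57.40065002441406, 56.6611442565918), 73.88261413574219)
side 110 [0.5286 0.102  0.0941] [0.5482 0.1431 0.1012] [0.5384 0.1226 0.0977] [0.538  0.1209 0.0978] jig [45.2709 52.5988]
 knob 164 [ 0.4562 -0.2895  0.0981] [ 0.456 -0.29   0.099] [ 0.4557 -0.291   0.101 ] 302.969512195122 397.6158536585366
 stand 827 ((456.3254699707031, -289.07977294921875), (58.2435302734375, 55.98624038696289), 73.82933044433594)
```

The pin to take is the yellow knob in the wooden stand (side row 397, col 302; top row 302, col 482). The pink ones (top cols 481, 516 and 514) and the white one (col 472) stand free without a stand, so they are the look-alikes. The crops confirm this. The jig is at about (0.488, 0.0725), yaw -5.35°, the handle at (0.5375, 0.1235), and the leaf is about 1.28 rad open.

```bash
cat >> h.py <<'E'
from scipy.spatial.transform import Rotation as Ro
JO=np.array([.488,.0725]);JY=np.radians(-5.35)
def j2w(x,y): c,s=np.cos(JY),np.sin(JY);return JO+np.array([c*x-s*y,s*x+c*y])
def w2j(p): c,s=np.cos(JY),np.sin(JY);return np.array([[c,s],[-s,c]])@(np.array(p[:2])-JO)
def plan(x,y,z,yaw_y=None,tilt=None):
    """tool down, tool y at yaw_y deg in world; prints shares"""
    s=monitor.state();R=Ro.from_rotvec(s['tool_rot']);p=s['ee_pos']
    d=R.inv().apply(np.array([x,y,z])-p)/.5
    if yaw_y is not None:
        a=np.radians(yaw_y);ty=np.array([np.cos(a),np.sin(a),0]);tz=np.array([0,0,-1.]);tx=np.cross(ty,tz)
        Rt=Ro.from_matrix(np.stack([tx,ty,tz],1));w=(R.inv()*Rt).as_rotvec()/np.pi
    else: w=np.zeros(3)
    print('t',round(s['t'],2),'p',p,'jig',w2j(p),'rows d',d,'rot',w,'steps',np.linalg.norm(d)*.5/.0417,np.linalg.norm(w)*180/7.16,'F',s['contact_force'],'op',s['opening'])
E
python3 - <<'E'
from h import *
plan(.5375,.1235,.20,84.65)
E
```

```text
t 0.1 p [0.2067 0.5091 0.2067] jig [-0.3207  0.4085] rows d [-0.9031 -0.4656  0.0142] rot [-0.0006 -0.0002 -0.0931] steps 12.184284627479688 2.340105252970294 F [-0.4548 -0.494  -0.2545] op 0.9995533843493873
```

```bash
python3 -m pendant '[{"x":-0.903,"y":-0.466,"z":0.014,"rz":-0.093},{"x":-0.903,"y":-0.466,"z":0.014,"rz":-0.093},{"x":-0.903,"y":-0.466,"z":0.014,"rz":-0.093},{"x":-0.903,"y":-0.466,"z":0.014,"rz":-0.093},{"x":-0.903,"y":-0.466,"z":0.014,"rz":-0.093}]'; python3 -c "
from h import *
plan(.5375,.1235,.20,84.65)"
```

```text
t 0.1 p [0.2067 0.5091 0.2067] jig [-0.3207  0.4085] rows d [-0.9031 -0.4656  0.0142] rot [-0.0006 -0.0002 -0.0931] steps 12.184284627479688 2.340105252970294 F [-0.4548 -0.494  -0.2545] op 0.9995533843493873invalid input at $[0]: expected keys x, y, z, rx, ry, rz, claw
```

All keys are required, so I'll include every one.

```bash
python3 -m pendant '[{"x":-0.903,"y":-0.466,"z":0.014,"rx":0,"ry":0,"rz":-0.093,"claw":-1},{"x":-0.903,"y":-0.466,"z":0.014,"rx":0,"ry":0,"rz":-0.093,"claw":-1},{"x":-0.903,"y":-0.466,"z":0.014,"rx":0,"ry":0,"rz":-0.093,"claw":-1},{"x":-0.903,"y":-0.466,"z":0.014,"rx":0,"ry":0,"rz":-0.093,"claw":-1},{"x":-0.903,"y":-0.466,"z":0.014,"rx":0,"ry":0,"rz":-0.093,"claw":-1}]'; python3 -c "
from h import *
plan(.5375,.1235,.20,84.65)"
```

```text
t: 0.52
ee_pos: [0.3387, 0.3551, 0.2045]
tool_rot: [-0.145, -3.138, 0.001]
contact_force: [0.6, -0.2, -0.5]
opening: 1.0
t 0.52 p [0.3387 0.3551 0.2045] jig [-0.175   0.2675] rows d [-0.4387 -0.4245  0.0091] rot [-0.0002 -0.0001  0.0003] steps 7.320709643039582 0.008831371941629002 F [ 0.5791 -0.1508 -0.498 ] op 1.0000437762282153
```

```bash
python3 -m pendant '[{"x":-0.43,"y":-0.42,"z":0.009,"rx":0,"ry":0,"rz":0,"claw":-1},{"x":-0.43,"y":-0.42,"z":0.009,"rx":0,"ry":0,"rz":0,"claw":-1},{"x":-0.43,"y":-0.42,"z":0.009,"rx":0,"ry":0,"rz":0,"claw":-1},{"x":-0.43,"y":-0.42,"z":0.009,"rx":0,"ry":0,"rz":0,"claw":-1},{"x":-0.43,"y":-0.42,"z":0.009,"rx":0,"ry":0,"rz":0,"claw":-1}]'; python3 -c "
from h import *
plan(.5375,.1235,.20,84.65)"
```

```text
t: 0.93
ee_pos: [0.4736, 0.1961, 0.2015]
tool_rot: [-0.147, -3.138, -0.0]
contact_force: [-0.1, 1.0, -0.0]
opening: 1.0
t 0.93 p [0.4736 0.1961 0.2015] jig [-0.0258  0.1217] rows d [-0.1407 -0.1325  0.0029] rot [ 0.     -0.0002 -0.0001] steps 2.318171445336989 0.0051997409789774586 F [-0.0877  1.0479 -0.0324] op 1.0004722536226773
```

```bash
python3 -m pendant '[{"x":-0.135,"y":-0.13,"z":0.003,"rx":0,"ry":0,"rz":0,"claw":-1},{"x":-0.135,"y":-0.13,"z":0.003,"rx":0,"ry":0,"rz":0,"claw":-1},{"x":-0.135,"y":-0.13,"z":0.003,"rx":0,"ry":0,"rz":0,"claw":-1},{"x":-0.135,"y":-0.13,"z":0.003,"rx":0,"ry":0,"rz":0,"claw":-1},{"x":-0.135,"y":-0.13,"z":0.003,"rx":0,"ry":0,"rz":0,"claw":-1}]'; python3 -c "
from h import *
plan(.5375,.1235,.066,84.65)"
```

```text
t: 1.35
ee_pos: [0.5337, 0.1268, 0.1997]
tool_rot: [-0.149, -3.136, -0.001]
contact_force: [-0.1, -0.1, -0.1]
opening: 0.997
t 1.35 p [0.5337 0.1268 0.1997] jig [0.0404 0.0584] rows d [-0.0088 -0.0061  0.2674] rot [ 0.0002 -0.0007 -0.0005] steps 3.208241817153906 0.021396096183621066 F [-0.101  -0.0573 -0.1146] op 0.9974618689086105
```

```bash
python3 -m pendant '[{"x":-0.009,"y":-0.006,"z":0.1,"rx":0,"ry":0,"rz":0,"claw":-1},{"x":-0.009,"y":-0.006,"z":0.267,"rx":0,"ry":0,"rz":0,"claw":-1},{"x":-0.009,"y":-0.006,"z":0.267,"rx":0,"ry":0,"rz":0,"claw":-1},{"x":-0.009,"y":-0.006,"z":0.267,"rx":0,"ry":0,"rz":0,"claw":-1},{"x":-0.009,"y":-0.006,"z":0.267,"rx":0,"ry":0,"rz":0,"claw":-1}]'; python3 - <<'E'
from h import *
plan(.5375,.1235,.066,84.65)
p,d=vision.capture("side");crop("side",p,120,340,180,420,3,"pics/s1.png")
E
```

```text
t: 1.77
ee_pos: [0.5341, 0.1247, 0.063]
tool_rot: [-0.143, -3.129, 0.002]
contact_force: [-0.1, 0.7, -0.4]
opening: 0.997
t 1.77 p [0.5341 0.1247 0.063 ] jig [0.041  0.0562] rows d [-0.0069 -0.0017 -0.006 ] rot [-0.0005 -0.003   0.0006] steps 0.11173788425750883 0.07708646771453907 F [-0.104   0.6563 -0.3762] op 0.9971981645804029
```

View pics/s1.png

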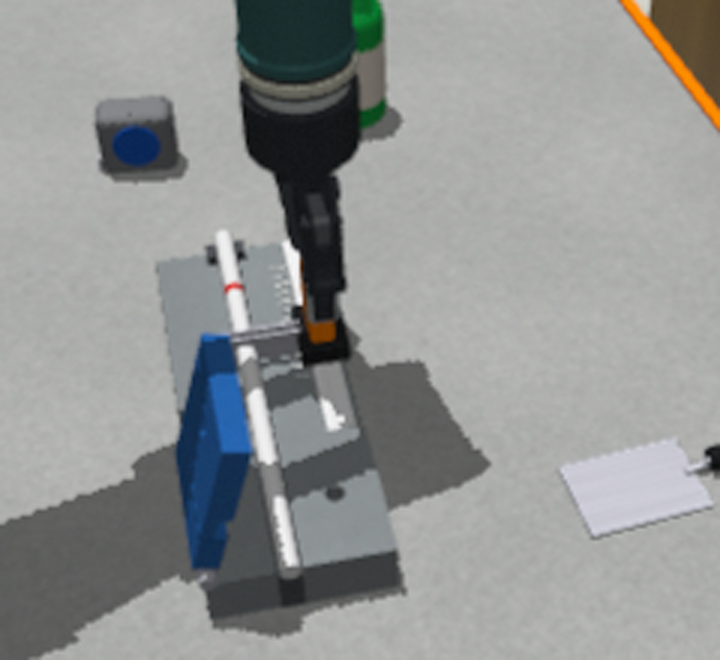

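The fingers straddle the handle along the rail direction (crop around 320, 300). I'll close on it.

```bash
python3 -m pendant '[{"x":-0.007,"y":-0.002,"z":-0.004,"rx":0,"ry":0,"rz":0,"claw":-0.3},{"x":-0.007,"y":-0.002,"z":-0.004,"rx":0,"ry":0,"rz":0,"claw":1},{"x":-0.007,"y":-0.002,"z":-0.004,"rx":0,"ry":0,"rz":0,"claw":1},{"x":-0.007,"y":-0.002,"z":-0.004,"rx":0,"ry":0,"rz":0,"claw":1},{"x":-0.007,"y":-0.002,"z":-0.004,"rx":0,"ry":0,"rz":0,"claw":1}]' 30; python3 - <<'E'
from h import *
plan(.5375,.1235,.066,84.65)
E
```

```text
t: 2.23
ee_pos: [0.5435, 0.1226, 0.072]
tool_rot: [0.147, 3.133, 0.002]
contact_force: [0.4, 0.8, 5.5]
opening: 0.448
t 2.23 p [0.5435 0.1226 0.072 ] jig [0.0506 0.055 ] rows d [0.0122 0.0007 0.0119] rot [ 0.0005  0.0016 -0.0001] steps 0.20444437294878776 0.04277081040455759 F [0.4345 0.7849 5.4874] op 0.448411638507355
```

```bash
python3 -m pendant '[{"x":0,"y":0,"z":0,"rx":0,"ry":0,"rz":0,"claw":1},{"x":0,"y":0,"z":0,"rx":0,"ry":0,"rz":0,"claw":1},{"x":0,"y":0,"z":0,"rx":0,"ry":0,"rz":0,"claw":1}]'; python3 - <<'E'
from h import *
plan(.5375,.1235,.066,84.65)
E
```

```text
t: 2.48
ee_pos: [0.5435, 0.1226, 0.0719]
tool_rot: [0.147, 3.133, 0.002]
contact_force: [-0.1, 0.9, 5.6]
opening: 0.451
t 2.48 p [0.5435 0.1226 0.0719] jig [0.0506 0.055 ] rows d [0.0121 0.0007 0.0118] rot [ 0.0006  0.0016 -0.0001] steps 0.2028271138351754 0.04243799400412084 F [-0.0807  0.9003  5.6474] op 0.4512845462837371
```

```bash
python3 -m pendant '[{"x":0.008,"y":0.03,"z":0.004,"rx":0,"ry":0,"rz":0,"claw":1},{"x":0.01,"y":0.06,"z":0.008,"rx":0,"ry":0,"rz":0,"claw":1},{"x":0.01,"y":0.09,"z":0.008,"rx":0,"ry":0,"rz":0,"claw":1},{"x":0.01,"y":0.118,"z":0.008,"rx":0,"ry":0,"rz":0,"claw":1},{"x":0.01,"y":0.118,"z":0.008,"rx":0,"ry":0,"rz":0,"claw":1}]'; python3 -m pendant '[{"x":0,"y":0,"z":0,"rx":0,"ry":0,"rz":0,"claw":1},{"x":0,"y":0,"z":0,"rx":0,"ry":0,"rz":0,"claw":1},{"x":0,"y":0,"z":0,"rx":0,"ry":0,"rz":0,"claw":1}]'; python3 - <<'E'
from h import *
plan(*j2w(.045,.1142),.068,84.65)
for n,b in(("side",(170,280,220,340,6)),("top",(235,335,190,310,6))):
    p,d=vision.capture(n);crop(n,p,*b,f"pics/{n}2.png");cv2.imwrite(f"pics/{n}2full.png",p[:,:,::-1])
E
```

```text
t: 2.9
ee_pos: [0.5492, 0.1841, 0.0719]
tool_rot: [0.144, 3.12, 0.008]
contact_force: [5.7, 0.9, 11.2]
opening: 0.452
t: 3.15
ee_pos: [0.5491, 0.1826, 0.0719]
tool_rot: [0.146, 3.12, 0.007]
contact_force: [5.2, 1.3, 10.6]
opening: 0.445
t 3.15 p [0.5491 0.1826 0.0719] jig [0.0506 0.1153] rows d [ 0.0113 -0.0023  0.0076] rot [ 0.0017  0.0056 -0.0001] steps 0.1656382950386831 0.14674637377498848 F [ 5.2389  1.2782 10.5699] op 0.44454948612111556
```

View pics/side2.png

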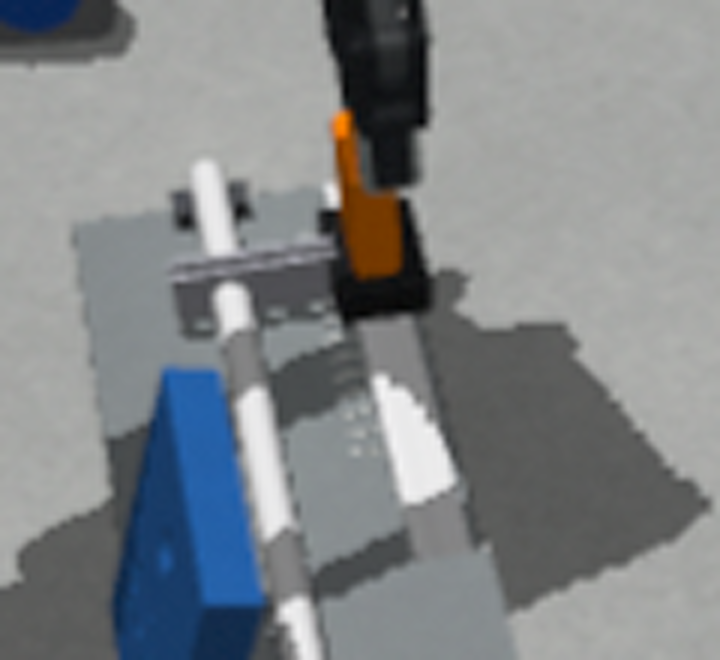

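View pics/top2.png

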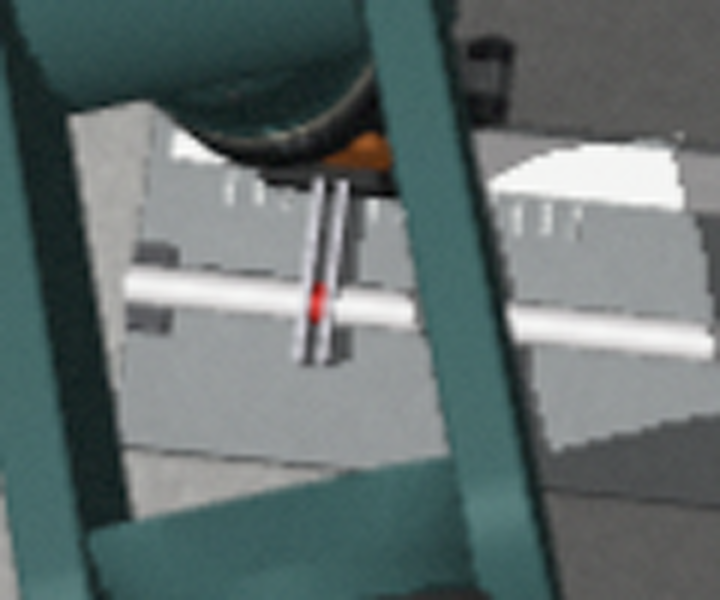

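```bash
python3 - <<'E'
from h import *
im=cv2.imread("pics/top2full.png")
o,_=ray("top",0,0);print('cam',o)
big=cv2.resize(im[235:335,190:310],None,fx=6,fy=6,interpolation=cv2.INTER_CUBIC)
cv2.imwrite("pics/top2z.png",cv2.resize(big[200:400,230:420],None,fx=4,fy=4,interpolation=cv2.INTER_CUBIC)[:600])
for r in range(282,291): print(r,[tuple(int(v) for v in im[r,c][::-1]) for c in range(237,250)])
# expected px of mark (before), slot hypotheses
for y in (.112,.113,.114,.115,.116):
    w=j2w(-.010,y);print(y,'mark',proj("top",[*w,.047]),'slotTop',proj("top",[*w,.052]),'side',proj("side",[*w,.047]))
E
```

```text
cam [0.3751 0.0522 1.2765]
282 [(187, 186, 185), (182, 181, 181), (183, 181, 183), (200, 198, 203), (196, 190, 199), (112, 55, 55), (145, 63, 62), (184, 150, 155), (194, 192, 199), (89, 90, 91), (105, 105, 106), (122, 121, 121), (128, 128, 128)]
283 [(222, 220, 221), (219, 216, 217), (219, 218, 218), (216, 213, 217), (174, 165, 172), (125, 36, 33), (177, 57, 55), (188, 135, 138), (175, 174, 180), (137, 135, 136), (185, 183, 183), (184, 182, 183), (181, 180, 179)]
284 [(240, 240, 239), (240, 241, 240), (237, 237, 237), (223, 222, 224), (189, 159, 163), (194, 56, 53), (201, 84, 84), (201, 148, 152), (170, 167, 173), (166, 164, 166), (221, 220, 220), (220, 219, 218), (218, 217, 218)]
285 [(238, 238, 238), (242, 242, 241), (240, 239, 240), (221, 221, 224), (201, 160, 164), (221, 72, 68), (221, 118, 118), (213, 178, 184), (207, 206, 209), (234, 235, 234), (240, 241, 240), (241, 241, 240), (240, 240, 239)]
286 [(221, 220, 220), (225, 224, 224), (226, 226, 227), (213, 207, 214), (177, 128, 132), (200, 56, 52), (207, 118, 119), (204, 177, 182), (201, 198, 201), (237, 236, 236), (239, 239, 23
[... 1294 characters left out ...]
257.07319671888445), np.float64(214.98080382788226))
0.114 mark (np.float64(243.16712595232008), np.float64(284.3686871935063)) slotTop (np.float64(242.90289631673778), np.float64(284.13813553192904)) side (np.float64(257.0147785129026), np.float64(214.68567897748338))
0.115 mark (np.float64(242.67761046619114), np.float64(284.3173355633123)) slotTop (np.float64(242.41140212964407), np.float64(284.0865740639585)) side (np.float64(256.95643226593836), np.float64(214.3909176592052))
0.116 mark (np.float64(242.18808408565235), np.float64(284.2659827902623)) slotTop (np.float64(241.919896959954), np.float64(284.03501144383023)) side (np.float64(256.8981578451159), np.float64(214.09651920176788))
```

View pics/top2z.png

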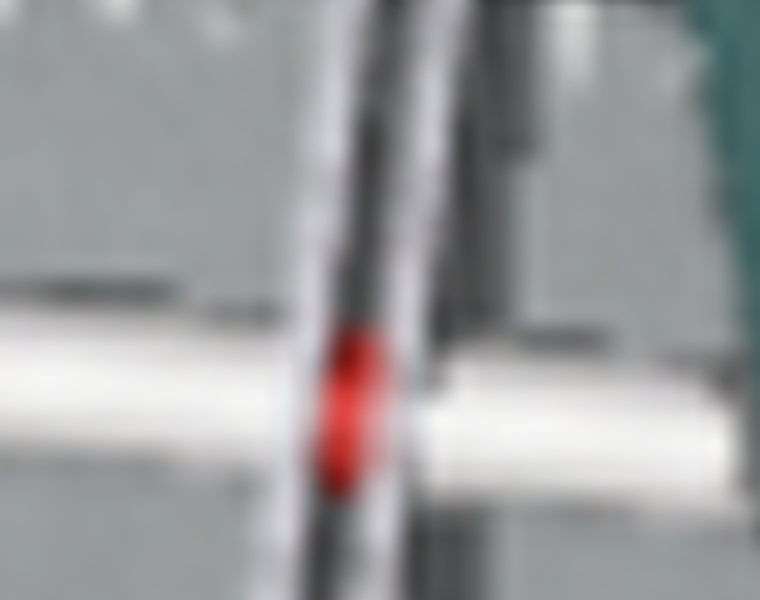

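```bash
python3 - <<'E'
from h import *
a=cv2.imread("pics/top0.png").astype(float);b=cv2.imread("pics/top2full.png").astype(float)
def red(im,r0=280,r1=292,c0=235,c1=252):
    R=im[...,2]-(im[...,0]+im[...,1])/2;R=np.clip(R[r0:r1,c0:c1]-12,0,None);v,u=np.mgrid[r0:r1,c0:c1];w=R.sum();return (u*R).sum()/w,(v*R).sum()/w,R.sum(0)
print('before',red(a));print('after',red(b))
# blade profile: dark slot between bright blades by row off rod
pts=[]
for r in list(range(268,281))+list(range(290,294)):
    g=b[r].mean(1); print(r,g[236:251].astype(int))
E
```

```text
before (np.float64(242.37874370527433), np.float64(285.018022793533), array([  0. ,   0. ,   0. ,   0. ,   0. ,   8. , 316. , 734. , 610.5,
       218. ,   0. ,   0. ,   0. ,   0. ,   0. ,   0. ,   0. ]))
after (np.float64(242.45759368836292), np.float64(284.92537804076267), array([  0.,   0.,   0.,   0.,   0.,   0., 124., 719., 536., 142.,   0.,
         0.,   0.,   0.,   0.,   0.,   0.]))
268 [162 165 147 155 155 167 187 157  72 110 165 160  69  72  96]
269 [163 180 165 156 155 173 190 137  85 125 173 139  73  82 112]
270 [157 162 159 155 155 172 190 131  87 128 177 128  73  79 113]
271 [154 156 155 155 152 177 195 112  86 144 192 107  78  78 113]
272 [155 156 157 156 154 182 198 107  97 149 197 100  78  80 113]
273 [155 157 154 155 160 190 193  84  96 159 192  79  79  82 110]
274 [156 156 157 153 161 193 194  72  95 163 193  73  78  79 109]
275 [154 155 155 157 161 183 170  71 105 165 169  73  81 103 143]
276 [157 156 157 157 168 187 161  74 112 165 161  73  79 110 152]
277 [159 158 158 156 176 201 159  73 126 174 139  76  80 110 153]
278 [157 158 156 154 176 193 140  74 129 179 130  76  81 112 154]
279 [154 156 155 154 179 197 109  75 145 193 108  77  80 111 155]
280 [156 156 156 155 182 199 100  76 151 199  99  77  82 111 156]
290 [154 154 163 193 195  79  93 166 195  81  81  81 109 151 150]
291 [156 155 161 181 171  70  92 149 172  74  80  79 111 153 153]
292 [154 156 166 187 162  72 108 161 163  74  80  80 111 152 153]
293 [155 155 173 200 162  73 126 184 162  82  79  79 111 153 155]
```

The slot is over the red band to within about 0.5 mm in the top view (red fills the slot at row 285, col 242). I'll unload, open and lift.

```bash
python3 -m pendant '[{"x":0,"y":0.001,"z":-0.008,"rx":0,"ry":0,"rz":0,"claw":1},{"x":0,"y":0.001,"z":-0.008,"rx":0,"ry":0,"rz":0,"claw":1},{"x":0,"y":0.001,"z":-0.008,"rx":0,"ry":0,"rz":0,"claw":-1},{"x":0,"y":0.001,"z":-0.008,"rx":0,"ry":0,"rz":0,"claw":-1},{"x":0,"y":0.001,"z":-0.008,"rx":0,"ry":0,"rz":0,"claw":-1}]'; python3 -m pendant '[{"x":0,"y":0,"z":0,"rx":0,"ry":0,"rz":0,"claw":-1},{"x":0,"y":0,"z":0,"rx":0,"ry":0,"rz":0,"claw":-1},{"x":0,"y":0,"z":0,"rx":0,"ry":0,"rz":0,"claw":-1},{"x":0,"y":0,"z":-0.08,"rx":0,"ry":0,"rz":0,"claw":-1},{"x":0,"y":0,"z":-0.16,"rx":0,"ry":0,"rz":0,"claw":-1}]'; python3 -c "
from h import *
plan(*j2w(-.095,-.095),.20,84.65)"
```

```text
t: 3.67
ee_pos: [0.542, 0.1818, 0.0692]
tool_rot: [-0.147, -3.138, -0.0]
contact_force: [0.7, 0.8, -1.0]
opening: 0.85
t: 4.08
ee_pos: [0.5392, 0.1812, 0.1456]
tool_rot: [-0.146, -3.129, 0.004]
contact_force: [1.1, 0.6, 0.8]
opening: 1.003
t 4.08 p [0.5392 0.1812 0.1456] jig [0.0409 0.113 ] rows d [ 0.2727 -0.4164 -0.105 ] rot [-0.001  -0.003  -0.0001] steps 6.0999432099905 0.0792705905389924 F [1.0541 0.6288 0.8434] op 1.0029521982176788
```

```bash
python3 -m pendant '[{"x":0,"y":-0.04,"z":-0.105,"rx":0,"ry":0,"rz":0,"claw":1},{"x":0.1,"y":-0.12,"z":-0.11,"rx":0,"ry":0,"rz":0,"claw":1},{"x":0.26,"y":-0.416,"z":-0.11,"rx":0,"ry":0,"rz":0,"claw":1},{"x":0.26,"y":-0.416,"z":-0.11,"rx":0,"ry":0,"rz":0,"claw":1},{"x":0.26,"y":-0.416,"z":-0.11,"rx":0,"ry":0,"rz":0,"claw":1}]'; python3 - <<'E'
from h import *
for n,b in(("side",(190,300,220,340,6)),("top",(235,335,190,390,4))):
    p,d=vision.capture(n);crop(n,p,*b,f"pics/{n}3.png");cv2.imwrite(f"pics/{n}3full.png",p[:,:,::-1])
plan(*j2w(-.095,-.095),.20,84.65)
E
```

```text
t: 4.5
ee_pos: [0.433, 0.0414, 0.2021]
tool_rot: [0.145, 3.137, -0.0]
contact_force: [-0.6, -0.9, 1.1]
opening: 0.301
t 4.6 p [0.4315 0.0389 0.2022] jig [-0.0531 -0.0387] rows d [ 0.0832 -0.1131  0.0046] rot [-0.0006  0.0001 -0.0019] steps 1.684533125284598 0.049200729076397116 F [ 0.5516  0.1955 -0.3117] op 0.11541033208321629
```

View pics/top3.png

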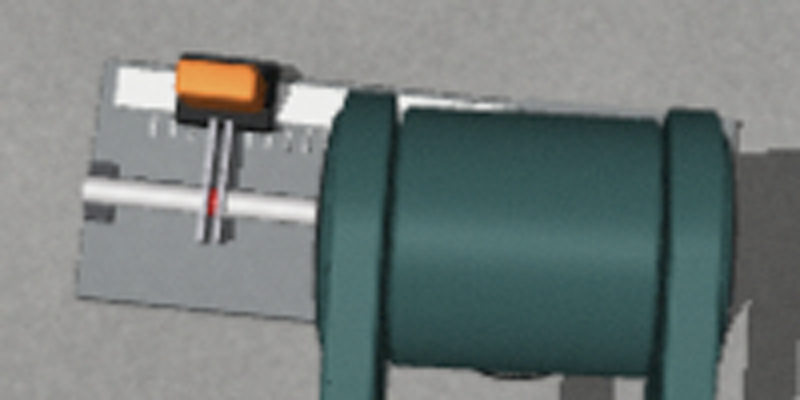

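```bash
python3 - <<'E'
from h import *
for f in("top0","top2full","top3full"):
    b=cv2.imread(f"pics/{f}.png").astype(float)
    R=np.clip(b[...,2]-(b[...,0]+b[...,1])/2-12,0,None)[280:292,235:252];print(f,R.sum(0).astype(int)[4:13],(R.sum(0)*np.arange(235,252)).sum()/R.sum())
for r in list(range(272,281,2))+[290,292]:print(r,b[r].mean(1)[236:251].astype(int))
plan(*j2w(-.095,-.095),.132,84.65)
E
```

```text
top0 [  0   8 316 734 610 218   0   0   0] 242.37874370527433
top2full [  0   0 124 719 536 142   0   0   0] 242.45759368836292
top3full [  0   0   3 493 587 184   0   0   0] 242.75098502758078
272 [145 145 147 146 143 161 183 131  80 121 166 123  70  75 103]
274 [146 147 147 147 144 172 186  93  74 138 185  92  71  75 101]
276 [149 146 148 146 153 182 183  67  88 155 182  69  74  73 105]
278 [149 147 144 147 156 176 153  67 101 150 150  70  75 102 146]
280 [145 146 147 146 163 182 130  71 121 171 130  71  76 104 145]
290 [145 147 147 170 184  92  69 136 181  94  72  75 102 141 139]
292 [145 147 151 181 184  75  83 150 185  75  72  75 103 145 143]
t 4.6 p [0.4315 0.0389 0.2022] jig [-0.0531 -0.0387] rows d [ 0.0832 -0.1129  0.1406] rot [-0.0006  0.0001 -0.0019] steps 2.3813182953406553 0.049200729076397116 F [ 0.5516  0.1955 -0.3117] op 0.11541033208321629
```

```bash
python3 -m pendant '[{"x":0.083,"y":-0.113,"z":0.0,"rx":0,"ry":0,"rz":0,"claw":1},{"x":0.083,"y":-0.113,"z":0.0,"rx":0,"ry":0,"rz":0,"claw":1},{"x":0.083,"y":-0.113,"z":0.07,"rx":0,"ry":0,"rz":0,"claw":1},{"x":0.083,"y":-0.113,"z":0.14,"rx":0,"ry":0,"rz":0,"claw":1},{"x":0.083,"y":-0.113,"z":0.14,"rx":0,"ry":0,"rz":0,"claw":1}]'; python3 - <<'E'
from h import *
plan(*j2w(-.095,-.095),.132,84.65)
p,d=vision.capture("side");crop("side",p,150,350,170,370,3,"pics/s4.png")
E
```

```text
t: 5.02
ee_pos: [0.3813, -0.0089, 0.1233]
tool_rot: [-0.147, -3.122, -0.004]
contact_force: [-1.9, 0.7, -2.0]
opening: 0.002
t 5.02 p [ 0.3813 -0.0089  0.1233] jig [-0.0987 -0.091 ] rows d [-0.007  -0.008  -0.0175] rot [ 0.0006 -0.0053 -0.0003] steps 0.24504327742824744 0.13472428270945705 F [-1.8735  0.651  -2.0243] op 0.0019281452655921596
```

View pics/s4.png

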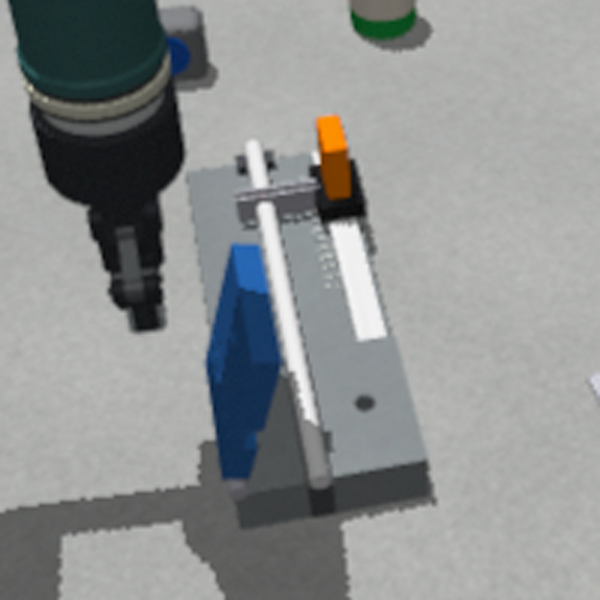

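The guide slipped about 0.7 mm toward -y on release. I have time to nudge it back from the -y side with the shut fingers before touching the leaf.

```bash
python3 -m pendant '[{"x":0,"y":0,"z":-0.083,"rx":0,"ry":0,"rz":0,"claw":1},{"x":0,"y":0,"z":-0.15,"rx":0,"ry":0,"rz":0,"claw":1},{"x":-0.14,"y":0.16,"z":-0.155,"rx":0,"ry":0,"rz":0,"claw":1},{"x":-0.28,"y":0.31,"z":-0.155,"rx":0,"ry":0,"rz":0,"claw":1},{"x":-0.28,"y":0.31,"z":-0.155,"rx":0,"ry":0,"rz":0,"claw":1}]'; python3 - <<'E'
from h import *
plan(*j2w(.045,.068),.072,84.65)
E
```

```text
t: 5.48
ee_pos: [0.483, 0.0763, 0.2136]
tool_rot: [0.147, 3.129, 0.001]
contact_force: [-0.1, -1.0, 1.1]
opening: -0.0
t 5.48 p [0.483  0.0763 0.2136] jig [-0.0053  0.0034] rows d [-0.0981  0.129   0.2842] rot [ 0.0004  0.0028 -0.0002] steps 3.922701802810995 0.07137108515937807 F [-0.074  -1.0237  1.1261] op -0.0002026178954768149
```

```bash
python3 -m pendant '[{"x":-0.098,"y":0.125,"z":0.03,"rx":0,"ry":0,"rz":0,"claw":1},{"x":-0.098,"y":0.125,"z":0.06,"rx":0,"ry":0,"rz":0,"claw":1},{"x":-0.098,"y":0.125,"z":0.12,"rx":0,"ry":0,"rz":0,"claw":1},{"x":-0.098,"y":0.125,"z":0.2,"rx":0,"ry":0,"rz":0,"claw":1},{"x":-0.098,"y":0.125,"z":0.27,"rx":0,"ry":0,"rz":0,"claw":1}]'; python3 -m pendant '[{"x":0,"y":0,"z":0,"rx":0,"ry":0,"rz":0,"claw":1},{"x":0,"y":0,"z":0,"rx":0,"ry":0,"rz":0,"claw":1}]'; python3 - <<'E'
from h import *
plan(*j2w(.045,.076),.072,84.65)
p,d=vision.capture("top");crop("top",p,235,335,190,310,6,"pics/t5.png");cv2.imwrite("pics/t5f.png",p[:,:,::-1])
E
```

```text
t: 5.9
ee_pos: [0.5371, 0.1345, 0.0747]
tool_rot: [0.143, 3.134, 0.002]
contact_force: [0.6, 0.5, -0.1]
opening: 0.001
t: 6.07
ee_pos: [0.5343, 0.1331, 0.0736]
tool_rot: [-0.145, -3.136, 0.0]
contact_force: [0.2, 0.0, 0.4]
opening: -0.006
t 6.07 p [0.5343 0.1331 0.0736] jig [0.0404 0.0646] rows d [-0.0091  0.0227  0.0032] rot [-0.0001 -0.0006  0.0002] steps 0.2960009114333886 0.017213875341318255 F [0.1977 0.0346 0.385 ] op -0.0056769697446067535
```

View pics/t5.png

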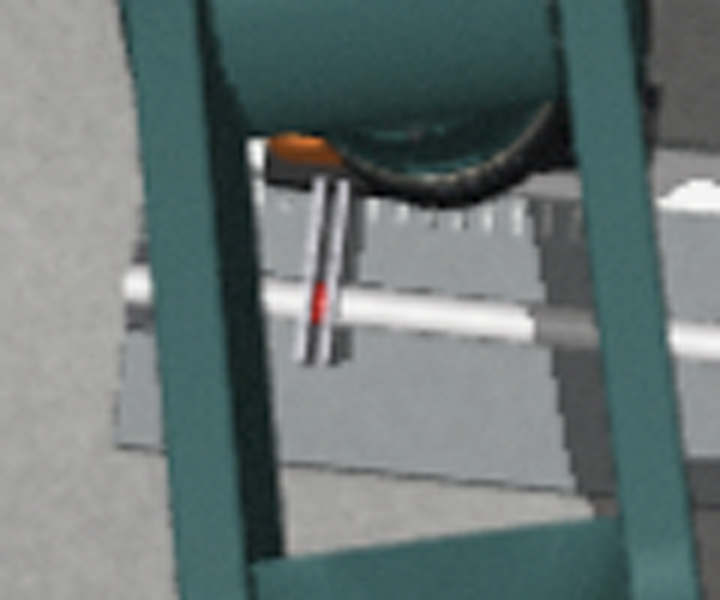

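```bash
cat >> h.py <<'E'
def slotm(b,pr=True):
    b=b[:,:,::-1].astype(float);R=np.clip(b[...,2]-(b[...,0]+b[...,1])/2-12,0,None)[280:292,235:252]
    rs=[];ms=[]
    g=b.mean(2);x=np.arange(236,250,.05)
    from scipy.interpolate import CubicSpline
    for r in list(range(272,281))+[290,291,292]:
        y=CubicSpline(np.arange(230,256),cv2.GaussianBlur(g,(3,1),.6)[r,230:256])(x)
        from scipy.signal import find_peaks
        pk,pp=find_peaks(y,prominence=25)
        pk=[p for p in pk]
        if len(pk)==2: rs.append(r);ms.append((x[pk[0]]+x[pk[1]])/2)
    k=np.polyfit(rs,ms,1);print('red',R.sum(0).astype(int)[4:13],'slotmid@285',np.polyval(k,285),'slope',k[0],'n',len(rs))
E
python3 - <<'E'
from h import *
for f in("top2full","top3full","t5f"): slotm(cv2.imread(f"pics/{f}.png")[:,:,::-1])
E
python3 -m pendant '[{"x":-0.006,"y":0.01,"z":0,"rx":0,"ry":0,"rz":0,"claw":1},{"x":-0.009,"y":0.02,"z":0,"rx":0,"ry":0,"rz":0,"claw":1},{"x":-0.009,"y":0.023,"z":0,"rx":0,"ry":0,"rz":0,"claw":1},{"x":-0.009,"y":0.023,"z":0,"rx":0,"ry":0,"rz":0,"claw":1}]'; python3 - <<'E'
from h import *
plan(*j2w(.045,.078),.072,84.65)
p,d=vision.capture("top");slotm(p)
E
```

```text
red [  0   0 124 719 536 142   0   0   0] slotmid@285 242.05917355372034 slope -0.12239669421490396 n 8
red [  0   0   3 493 587 184   0   0   0] slotmid@285 242.34946004319792 slope -0.11886249100074689 n 10
red [  0   0   4 520 621 195   0   0   0] slotmid@285 242.3435205183598 slope -0.11801655867533052 n 10
t: 6.45
ee_pos: [0.5411, 0.1441, 0.0756]
tool_rot: [0.146, 3.135, 0.002]
contact_force: [0.4, -0.2, 0.7]
opening: 0.001
t 6.45 p [0.5411 0.1441 0.0756] jig [0.0461 0.0763] rows d [0.0023 0.0035 0.0072] rot [0.0004 0.0012 0.0001] steps 0.09982606745701472 0.030719933507197976 F [ 0.4018 -0.2162  0.6566] op 0.0013414496685812754
red [  0   0   4 521 623 197   0   0   0] slotmid@285 242.3360961123123 slope -0.11904247660189697 n 10
```

```bash
python3 -m pendant '[{"x":0,"y":0.003,"z":0,"rx":0,"ry":0,"rz":0,"claw":1},{"x":0,"y":0.006,"z":0,"rx":0,"ry":0,"rz":0,"claw":1},{"x":0,"y":0.006,"z":0,"rx":0,"ry":0,"rz":0,"claw":1},{"x":0,"y":0.006,"z":0,"rx":0,"ry":0,"rz":0,"claw":1}]'; python3 - <<'E'
from h import *
plan(*j2w(.045,.078),.072,84.65)
p,d=vision.capture("top");slotm(p)
E
```

```text
t: 6.83
ee_pos: [0.5398, 0.1464, 0.0733]
tool_rot: [-0.147, -3.138, -0.0]
contact_force: [0.8, -0.7, 0.1]
opening: 0.002
t 6.83 p [0.5398 0.1464 0.0733] jig [0.0447 0.0784] rows d [-0.0006 -0.0007  0.0027] rot [ 0.     -0.0001 -0.0001] steps 0.03374877854210975 0.0026653488308422593 F [ 0.7905 -0.741   0.1036] op 0.0020632669675518392
red [  0   0   5 519 625 192   0   0   0] slotmid@285 242.34576133909422 slope -0.11807055435567755 n 10
```

```bash
python3 -m pendant '[{"x":0,"y":0.002,"z":0,"rx":0,"ry":0,"rz":0,"claw":1},{"x":0,"y":0.004,"z":0,"rx":0,"ry":0,"rz":0,"claw":1},{"x":0,"y":0.004,"z":0,"rx":0,"ry":0,"rz":0,"claw":1}]'; python3 - <<'E'
from h import *
plan(*j2w(.045,.078),.072,84.65)
p,d=vision.capture("top");slotm(p)
E
python3 -m pendant '[{"x":0,"y":0.002,"z":0,"rx":0,"ry":0,"rz":0,"claw":1},{"x":0,"y":0.002,"z":0,"rx":0,"ry":0,"rz":0,"claw":1},{"x":0,"y":0.002,"z":0,"rx":0,"ry":0,"rz":0,"claw":1}]'; python3 - <<'E'
from h import *
plan(*j2w(.045,.078),.072,84.65)
p,d=vision.capture("top");slotm(p)
E
```

```text
t: 7.13
ee_pos: [0.5401, 0.1485, 0.0734]
tool_rot: [-0.147, -3.138, -0.0]
contact_force: [-0.6, 0.5, 0.4]
opening: -0.002
t 7.13 p [0.5401 0.1485 0.0734] jig [0.0448 0.0805] rows d [-0.0004 -0.0051  0.0028] rot [ 0.0001 -0.     -0.0001] steps 0.06914405409332869 0.0020995782441548348 F [-0.5737  0.4505  0.4156] op -0.002307590377281572
red [  0   0   5 521 620 196   0   0   0] slotmid@285 242.34873110151318 slope -0.11849352051838473 n 10
t: 7.43
ee_pos: [0.5402, 0.1494, 0.0734]
tool_rot: [-0.147, -3.138, -0.0]
contact_force: [-0.5, -0.6, -0.8]
opening: 0.001
t 7.43 p [0.5402 0.1494 0.0734] jig [0.0448 0.0814] rows d [-0.0003 -0.0068  0.0028] rot [ 0.     -0.     -0.0001] steps 0.08861047109537848 0.0016509084795270326 F [-0.5277 -0.5961 -0.7727] op 0.0005184079207713405
red [  0   0   3 525 620 198   0   0   0] slotmid@285 242.34165766738792 slope -0.1189254859611491 n 10
```

Not touching yet, so I'll continue in 1 mm steps with a check after each.

```bash
cat > chk.py <<'E'
from h import *
plan(*j2w(.045,.078),.072,84.65)
p,d=vision.capture("top");slotm(p)
E
python3 -m pendant '[{"x":0,"y":0.002,"z":0,"rx":0,"ry":0,"rz":0,"claw":1},{"x":0,"y":0.002,"z":0,"rx":0,"ry":0,"rz":0,"claw":1},{"x":0,"y":0.002,"z":0,"rx":0,"ry":0,"rz":0,"claw":1}]' >/dev/null; python3 chk.py
python3 -m pendant '[{"x":0,"y":0.002,"z":0,"rx":0,"ry":0,"rz":0,"claw":1},{"x":0,"y":0.002,"z":0,"rx":0,"ry":0,"rz":0,"claw":1},{"x":0,"y":0.002,"z":0,"rx":0,"ry":0,"rz":0,"claw":1}]'>/dev/null; python3 chk.py
```

```text
t 7.73 p [0.5403 0.1504 0.0734] jig [0.0448 0.0824] rows d [-0.0003 -0.0089  0.0028] rot [ 0.      0.     -0.0001] steps 0.11171677844605385 0.0015062921555058866 F [-0.1411 -0.028  -0.3123] op 0.0019436899005465574
red [  0   0   4 524 624 194   0   0   0] slotmid@285 242.34438444924544 slope -0.11783657307417977 n 10
t 8.03 p [0.5404 0.1514 0.0734] jig [0.0449 0.0834] rows d [-0.0003 -0.0109  0.0029] rot [ 0.      0.     -0.0001] steps 0.13513469023724411 0.0015882267187304162 F [-0.9263  0.0008 -0.4278] op -0.00013153843782140028
red [  0   0   4 522 624 194   0   0   0] slotmid@285 242.34225161987175 slope -0.11984341252702416 n 10
```

```bash

python3 -m pendant '[{"x":0,"y":0.002,"z":0,"rx":0,"ry":0,"rz":0,"claw":1},{"x":0,"y":0.002,"z":0,"rx":0,"ry":0,"rz":0,"claw":1},{"x":0,"y":0.002,"z":0,"rx":0,"ry":0,"rz":0,"claw":1}]' >/dev/null; python3 chk.py
python3 -m pendant '[{"x":0,"y":0.002,"z":0,"rx":0,"ry":0,"rz":0,"claw":1},{"x":0,"y":0.002,"z":0,"rx":0,"ry":0,"rz":0,"claw":1},{"x":0,"y":0.002,"z":0,"rx":0,"ry":0,"rz":0,"claw":1}]'>/dev/null; python3 chk.py
```

```text
t 8.33 p [0.5405 0.1524 0.0734] jig [0.0449 0.0844] rows d [-0.0003 -0.0129  0.0029] rot [ 0.      0.     -0.0001] steps 0.15809377336091351 0.0014028183063719511 F [-0.5693  0.0239 -0.8825] op 0.0019147393435738965
red [  0   0   4 523 624 199   0   0   0] slotmid@285 242.34122570194512 slope -0.11901547876172444 n 10
t 8.63 p [0.5406 0.1534 0.0734] jig [0.0449 0.0854] rows d [-0.0002 -0.0148  0.0029] rot [ 0.      0.     -0.0001] steps 0.18132866295330866 0.0018682114957073942 F [-1.3514 -0.4035 -0.3593] op -0.0015325172968014065
red [  0   0   4 524 625 196   0   0   0] slotmid@285 242.34627429805747 slope -0.11848452123832671 n 10
```

```bash

python3 -m pendant '[{"x":0,"y":0.002,"z":0,"rx":0,"ry":0,"rz":0,"claw":1},{"x":0,"y":0.002,"z":0,"rx":0,"ry":0,"rz":0,"claw":1},{"x":0,"y":0.002,"z":0,"rx":0,"ry":0,"rz":0,"claw":1}]' >/dev/null; python3 chk.py
python3 -m pendant '[{"x":0,"y":0.001,"z":0,"rx":0,"ry":0,"rz":0,"claw":1},{"x":0,"y":0.001,"z":0,"rx":0,"ry":0,"rz":0,"claw":1},{"x":0,"y":0.001,"z":0,"rx":0,"ry":0,"rz":0,"claw":1}]'>/dev/null; python3 chk.py
```

```text
t 8.93 p [0.5407 0.1544 0.0734] jig [0.0449 0.0864] rows d [-0.0003 -0.0169  0.0029] rot [ 0.  0. -0.] steps 0.20541578659883752 0.0014729456328961134 F [-0.8169 -0.0382 -0.5963] op -0.003465056255155323
red [  0   0   3 521 620 196   0   0   0] slotmid@285 242.34597732181552 slope -0.11802555795538933 n 10
t 9.23 p [0.5408 0.1548 0.0734] jig [0.0449 0.0869] rows d [-0.0003 -0.0178  0.0029] rot [ 0.      0.     -0.0001] steps 0.21565983210233672 0.002284268435445371 F [-0.4899 -0.1166  0.587 ] op -5.0944381014494944e-05
red [  0   0   5 523 624 195   0   0   0] slotmid@285 242.34994600432097 slope -0.1177195824334321 n 10
```

```bash

python3 -m pendant '[{"x":0,"y":0.002,"z":0,"rx":0,"ry":0,"rz":0,"claw":1},{"x":0,"y":0.002,"z":0,"rx":0,"ry":0,"rz":0,"claw":1},{"x":0,"y":0.002,"z":0,"rx":0,"ry":0,"rz":0,"claw":1}]' >/dev/null; python3 chk.py
python3 -m pendant '[{"x":0,"y":0.001,"z":0,"rx":0,"ry":0,"rz":0,"claw":1},{"x":0,"y":0.001,"z":0,"rx":0,"ry":0,"rz":0,"claw":1},{"x":0,"y":0.001,"z":0,"rx":0,"ry":0,"rz":0,"claw":1}]'>/dev/null; python3 chk.py;python3 -m pendant '[{"x":0,"y":0.001,"z":0,"rx":0,"ry":0,"rz":0,"claw":1},{"x":0,"y":0.001,"z":0,"rx":0,"ry":0,"rz":0,"claw":1},{"x":0,"y":0.001,"z":0,"rx":0,"ry":0,"rz":0,"claw":1}]'>/dev/null; python3 chk.py
```

```text
t 9.53 p [0.5408 0.1559 0.0734] jig [0.0448 0.0879] rows d [-0.0003 -0.0199  0.0028] rot [ 0.      0.     -0.0001] steps 0.24053402986879946 0.0014637590533929407 F [-0.499  -0.2863  0.4141] op 0.0011029085265510568
red [  0   0   3 528 624 198   0   0   0] slotmid@285 242.34136069114604 slope -0.11846652267821077 n 10
t 9.83 p [0.5409 0.1561 0.0734] jig [0.0449 0.0881] rows d [-0.0003 -0.0203  0.0028] rot [-0.0001 -0.     -0.0001] steps 0.24572794369064602 0.003972209172758687 F [ 0.225  -1.1032 -0.0204] op 0.0038069743978780845
red [  0   0   4 540 625 193   0   0   0] slotmid@285 242.33798596112445 slope -0.11969042476604436 n 10
t 10.13 p [0.5409 0.1566 0.0734] jig [0.0448 0.0887] rows d [-0.0003 -0.0214  0.0028] rot [-0.0001 -0.     -0.0001] steps 0.2589373441120058 0.003312201897630265 F [-0.1042 -1.7219  0.1022] op 0.004520929983200104
red [  0   0 125 724 507 130   0   0   0] slotmid@285 242.05208905992447 slope -0.1231239692138821 n 9
```

The slot is centred (mid-slot col 242.05 against 242.1 for the mark). I'll back off and go to the leaf.

```bash

python3 -m pendant '[{"x":0,"y":-0.02,"z":0,"rx":0,"ry":0,"rz":0,"claw":1},{"x":0,"y":-0.06,"z":-0.04,"rx":0,"ry":0,"rz":0,"claw":1},{"x":0,"y":-0.06,"z":-0.12,"rx":0,"ry":0,"rz":0,"claw":1},{"x":0,"y":-0.06,"z":-0.2,"rx":0,"ry":0,"rz":0,"claw":1},{"x":0.03,"y":-0.08,"z":-0.265,"rx":0,"ry":0,"rz":0,"claw":1}]'; python3 - <<'E'
from h import *
plan(*j2w(-.095,-.095),.205,84.65)
p,d=vision.capture("top");slotm(p)
E
```

```text
t: 10.6
ee_pos: [0.5239, 0.1186, 0.2082]
tool_rot: [0.146, 3.135, 0.003]
contact_force: [0.6, -0.8, 0.6]
opening: -0.003
t 10.6 p [0.5239 0.1186 0.2082] jig [0.0314 0.0492] rows d [ 0.2528 -0.2884  0.0051] rot [0.0006 0.0009 0.    ] steps 4.599095100062664 0.02696598148020712 F [ 0.5702 -0.7888  0.5715] op -0.0031518130752235707
red [  0   0 159 725 489 120   0   0   0] slotmid@285 242.0351806847014 slope -0.11975380388844867 n 11
```

```bash

python3 -m pendant '[{"x":0.253,"y":-0.288,"z":0.0,"rx":0,"ry":0,"rz":0,"claw":1},{"x":0.253,"y":-0.288,"z":0.0,"rx":0,"ry":0,"rz":0,"claw":1},{"x":0.253,"y":-0.288,"z":0.0,"rx":0,"ry":0,"rz":0,"claw":1},{"x":0.253,"y":-0.288,"z":0.0,"rx":0,"ry":0,"rz":0,"claw":1},{"x":0.253,"y":-0.288,"z":0.0,"rx":0,"ry":0,"rz":0,"claw":1}]'; python3 - <<'E'
from h import *
plan(*j2w(-.095,-.095),.135,84.65)
E
```

```text
t: 11.07
ee_pos: [0.3802, -0.0148, 0.2058]
tool_rot: [0.149, 3.138, -0.001]
contact_force: [0.2, -0.6, 0.5]
opening: -0.001
t 11.07 p [ 0.3802 -0.0148  0.2058] jig [-0.0992 -0.097 ] rows d [-0.0083  0.0041  0.1415] rot [-0.0002  0.     -0.0004] steps 1.7005196317274627 0.011893076636454456 F [ 0.1877 -0.5705  0.5376] op -0.0011169052844794017
```

```bash

python3 -m pendant '[{"x":-0.008,"y":0.004,"z":0.07,"rx":0,"ry":0,"rz":0,"claw":1},{"x":-0.008,"y":0.004,"z":0.135,"rx":0,"ry":0,"rz":0,"claw":1},{"x":-0.03,"y":0.004,"z":0.135,"rx":0,"ry":0,"rz":0,"claw":1},{"x":-0.06,"y":0.004,"z":0.135,"rx":0,"ry":0,"rz":0,"claw":1},{"x":-0.088,"y":0.004,"z":0.135,"rx":0,"ry":0,"rz":0,"claw":1}]'; python3 - <<'E'
from h import *
plan(*j2w(-.024,-.095),.136,84.65)
plan(*j2w(.001,-.095),.123,84.65)
plan(*j2w(.0215,-.095),.105,84.65)
p,d=vision.capture("side");crop("side",p,150,350,170,370,3,"pics/s6.png")
E
```

```text
t: 11.48
ee_pos: [0.426, -0.0154, 0.1369]
tool_rot: [-0.148, -3.136, -0.001]
contact_force: [0.3, -0.1, 1.0]
opening: -0.002
t 11.48 p [ 0.426  -0.0154  0.1369] jig [-0.0535 -0.0933] rows d [-0.059  -0.0034  0.0016] rot [ 0.0002 -0.0006 -0.0002] steps 0.7093362832007658 0.01707693991656512 F [ 0.2823 -0.1352  1.0303] op -0.001544875412177897
t 11.48 p [ 0.426  -0.0154  0.1369] jig [-0.0535 -0.0933] rows d [-0.1091 -0.0033  0.0275] rot [ 0.0002 -0.0006 -0.0002] steps 1.3496256185704745 0.01707693991656512 F [ 0.2823 -0.1352  1.0303] op -0.001544875412177897
t 11.48 p [ 0.426  -0.0154  0.1369] jig [-0.0535 -0.0933] rows d [-0.1502 -0.0033  0.0635] rot [ 0.0002 -0.0006 -0.0002] steps 1.954997729624639 0.01707693991656512 F [ 0.2823 -0.1352  1.0303] op -0.001544875412177897
```

View pics/s6.png

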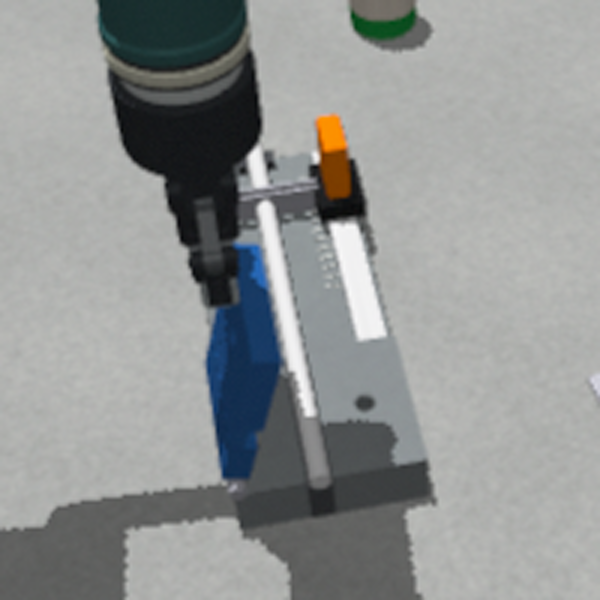

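The fingertips are against the leaf's outer face near its edge (crop 220, 290). I'll push along the arc.

```bash

python3 -m pendant '[{"x":-0.03,"y":-0.003,"z":0,"rx":0,"ry":0,"rz":0,"claw":1},{"x":-0.059,"y":-0.003,"z":0.004,"rx":0,"ry":0,"rz":0,"claw":1},{"x":-0.085,"y":-0.003,"z":0.016,"rx":0,"ry":0,"rz":0,"claw":1},{"x":-0.109,"y":-0.003,"z":0.028,"rx":0,"ry":0,"rz":0,"claw":1},{"x":-0.125,"y":-0.003,"z":0.04,"rx":0,"ry":0,"rz":0,"claw":1}]'; python3 - <<'E'
from h import *
plan(*j2w(.0215,-.095),.105,84.65)
plan(*j2w(.0376,-.095),.083,84.65)
plan(*j2w(.048,-.095),.061,84.65)
p,d=vision.capture("side");crop("side",p,150,350,170,370,3,"pics/s7.png")
E
```

```text
t: 11.95
ee_pos: [0.4896, -0.0229, 0.1182]
tool_rot: [0.147, 3.137, 0.001]
contact_force: [0.3, -0.2, -0.4]
opening: 0.001
t 11.95 p [ 0.4896 -0.0229  0.1182] jig [ 0.0105 -0.0948] rows d [-0.0219 -0.0004  0.0264] rot [ 0.0001  0.0002 -0.0001] steps 0.4113634568259411 0.006545746815967778 F [ 0.2875 -0.2036 -0.3644] op 0.0011227372769727184
t 11.95 p [ 0.4896 -0.0229  0.1182] jig [ 0.0105 -0.0948] rows d [-0.0541 -0.0004  0.0704] rot [ 0.0001  0.0002 -0.0001] steps 1.064617658751429 0.006545746815967778 F [ 0.2875 -0.2036 -0.3644] op 0.0011227372769727184
t 11.95 p [ 0.4896 -0.0229  0.1182] jig [ 0.0105 -0.0948] rows d [-0.0749 -0.0004  0.1144] rot [ 0.0001  0.0002 -0.0001] steps 1.6395295858820527 0.006545746815967778 F [ 0.2875 -0.2036 -0.3644] op 0.0011227372769727184
```

View pics/s7.png

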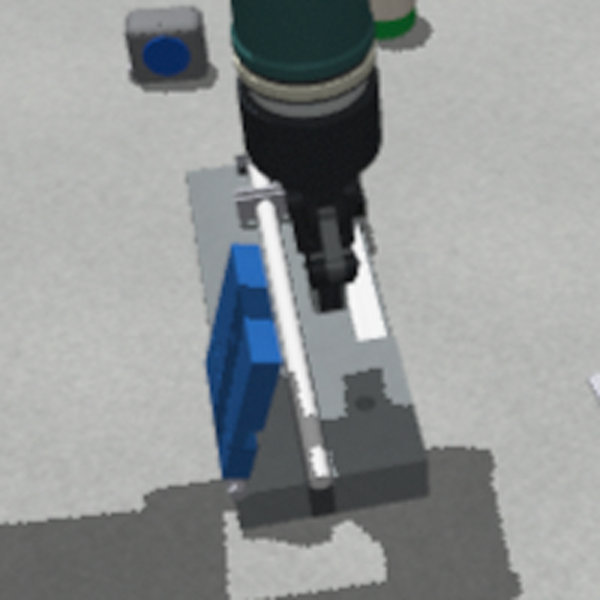

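```bash
cat > leaf.py <<'E'
from h import *
for n in("side","top"):
    p,d=vision.capture(n);cv2.imwrite(f"pics/leaf_{n}.png",p[:,:,::-1]);W=cloud(n,d);hsv=cv2.cvtColor(p,cv2.COLOR_RGB2HSV)
    m=(hsv[...,0]>100)&(hsv[...,0]<125)&(hsv[...,1]>150)&(abs(W[...,0]-.46)<.12)&(abs(W[...,1]+.02)<.09)&(W[...,2]>.03)&(W[...,2]<.2)
    P=W[m];J=np.array([[*w2j(q)*1e3,q[2]*1e3] for q in P]);print(n,len(J))
    if len(J)>50: print(np.percentile(J,[1,50,99],axis=0)); 
    crop(n,p,150,350,170,370,3,f"pics/leafc_{n}.png") if n=="side" else crop(n,p,235,335,190,390,4,f"pics/leafc_{n}.png")
    s=monitor.state();print('tcp px',proj(n,s['ee_pos']))
E
python3 leaf.py; python3 - <<'E'
from h import *
for P in((-.039,-.095,.155),(-.039,-.045,.155),(-.039,-.145,.155),(-.0535,-.0933,.137)):print(P,proj("side",[*j2w(*P[:2]),P[2]]))
E
```

```text
side 1264
[[ -67.2393 -145.4748   52.9894]
 [ -44.9354 -113.8289  123.8367]
 [ -24.1217  -46.1631  154.7995]]
tcp px (np.float64(278.4569021529908), np.float64(259.76637595648134))
top 1107
[[ -68.7587 -140.1972   56.8766]
 [ -47.189   -99.5411  131.6323]
 [ -25.6499  -59.0807  158.7487]]
tcp px (np.float64(348.2236621499025), np.float64(282.4361994845608))
(-0.039, -0.095, 0.155) (np.float64(250.425622068636), np.float64(250.15908483016057))
(-0.039, -0.045, 0.155) (np.float64(247.14734104123104), np.float64(231.04005789983302))
(-0.039, -0.145, 0.155) (np.float64(253.9673508669834), np.float64(270.8145465521606))
(-0.0535, -0.0933, 0.137) (np.float64(243.42174957250185), np.float64(257.55853385893255))
```

View pics/leafc_top.png

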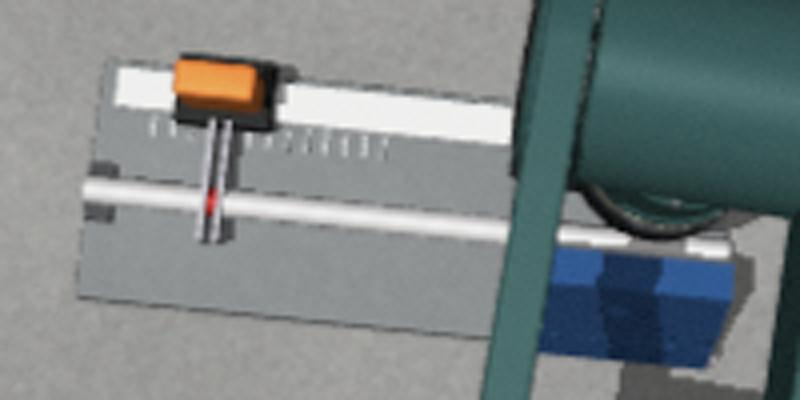

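```bash
python3 - <<'E'
from h import *
p,d=vision.capture("side");W=cloud("side",d);s=monitor.state();t=s['ee_pos'];print(t,s['joint_pos'])
m=(abs(W[...,0]-t[0])<.05)&(abs(W[...,1]-t[1])<.06)&(W[...,2]>.075)&(W[...,2]<.25)&(p.max(2)<110)&~((p[...,2].astype(int)-p[...,0])>40)
P=W[m]-t;print(len(P))
for a in np.arange(-.05,.13,.01):
    q=P[(P[:,2]>=a)&(P[:,2]<a+.01)]
    if len(q)>3: print(round(a,3),len(q),q.min(0)*1e3,q.max(0)*1e3)
v,u=np.nonzero(m);print(v.max(),u.min(),u.max())
crop("side",p,150,300,230,340,5,"pics/s8.png")
E
```

```text
[ 0.4883 -0.0226  0.1182] [-0.1624 -0.0127  1.6529  0.0002  1.5027 -1.6396]
561
-0.01 5 [-48.1074 -45.3982  -9.5213] [-45.1752 -43.7688  -0.603 ]
0.01 4 [-42.5178 -46.4788  10.529 ] [-40.2018 -45.1069  19.3223]
0.02 10 [-39.9952 -46.7388  22.2471] [10.0935 -6.4812 29.7947]
0.03 41 [ -9.035  -16.983   30.0953] [11.1261 -5.9274 39.8686]
0.04 41 [ -8.9509 -17.8603  40.2425] [11.1196 -6.0717 49.8733]
0.06 11 [-12.1027 -31.4054  62.2668] [ 4.9665  0.6213 69.9828]
0.07 17 [-13.5333 -40.2792  70.2477] [ 2.6552 -7.6065 79.8056]
0.08 42 [-14.4595 -49.0814  81.5103] [ 15.133  -13.7069  89.8931]
0.09 45 [-16.0765 -56.3067  90.0672] [15.1378 -6.0592 99.6817]
0.1 56 [-16.2891 -58.6895 100.4444] [ 17.4032  -6.6003 109.923 ]
0.11 124 [-17.9609 -59.9345 110.0915] [ 19.6674   7.2736 119.9361]
0.12 143 [-18.6242 -52.8841 120.0332] [ 20.3407 -10.1887 129.9555]
288 259 288
```

View pics/s8.png

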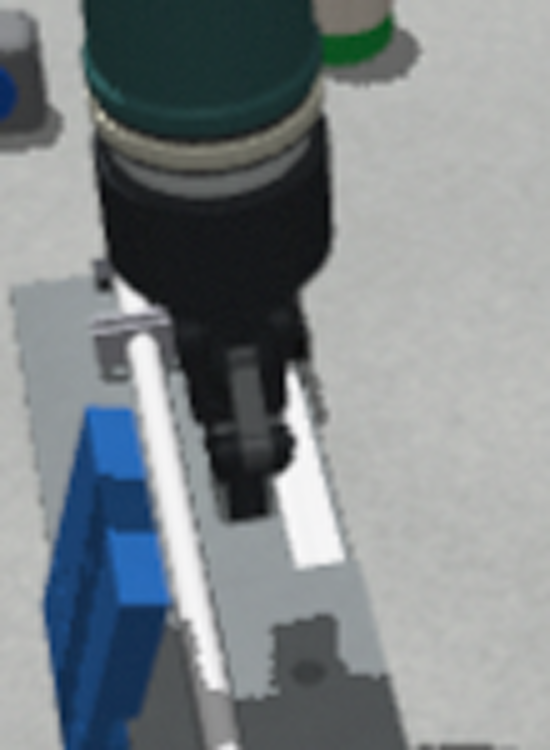

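The leaf has not moved. Depth shows the shut fingertips end about 25 mm above the reported TCP, so they passed over its edge. I'll go back and push lower.

```bash

python3 -m pendant '[{"x":0,"y":0,"z":-0.08,"rx":0,"ry":0,"rz":0,"claw":1},{"x":0.03,"y":0,"z":-0.14,"rx":0,"ry":0,"rz":0,"claw":1},{"x":0.11,"y":0,"z":-0.14,"rx":0,"ry":0,"rz":0,"claw":1},{"x":0.19,"y":0,"z":-0.14,"rx":0,"ry":0,"rz":0,"claw":1},{"x":0.22,"y":0,"z":-0.12,"rx":0,"ry":0,"rz":0,"claw":1}]'; python3 - <<'E'
from h import *
plan(*j2w(-.098,-.095),.112,84.65)
E
```

```text
t: 12.57
ee_pos: [0.3772, -0.012, 0.1816]
tool_rot: [0.146, 3.133, -0.001]
contact_force: [0.7, 0.6, -0.3]
opening: -0.004
t 12.57 p [ 0.3772 -0.012   0.1816] jig [-0.1025 -0.0945] rows d [-0.0082 -0.001   0.1392] rot [-0.0001  0.0017  0.    ] steps 1.6724079649111974 0.04332019469707869 F [ 0.6562  0.5893 -0.3371] op -0.0036118540494201384
```

```bash

python3 -m pendant '[{"x":-0.005,"y":0,"z":0.07,"rx":0,"ry":0,"rz":0,"claw":1},{"x":-0.008,"y":0,"z":0.139,"rx":0,"ry":0,"rz":0,"claw":1},{"x":-0.03,"y":0,"z":0.139,"rx":0,"ry":0,"rz":0,"claw":1},{"x":-0.06,"y":0,"z":0.139,"rx":0,"ry":0,"rz":0,"claw":1},{"x":-0.085,"y":0,"z":0.139,"rx":0,"ry":0,"rz":0,"claw":1}]'; python3 leaf.py;python3 - <<'E'
from h import *
plan(*j2w(-.024,-.095),.106,84.65)
plan(*j2w(.001,-.095),.096,84.65)
E
```

```text
t: 12.98
ee_pos: [0.4207, -0.0161, 0.1082]
tool_rot: [-0.147, -3.137, -0.0]
contact_force: [-0.1, 0.2, 0.7]
opening: -0.0
side 1111
[[ -67.4179 -145.4213   53.0512]
 [ -43.3811 -121.0073  125.6297]
 [ -24.2876  -48.157   155.1118]]
tcp px (np.float64(243.76756595188505), np.float64(268.4873546909206))
top 0
tcp px (np.float64(344.60107394208495), np.float64(317.01013899504653))
t 13.08 p [ 0.4222 -0.0164  0.1093] jig [-0.0572 -0.0946] rows d [-0.0665 -0.0007  0.0066] rot [ 0.      0.0003 -0.    ] steps 0.8008468674271412 0.006974548612124493 F [-0.1621  0.4058  0.5544] op 0.0030645758745151542
t 13.08 p [ 0.4222 -0.0164  0.1093] jig [-0.0572 -0.0946] rows d [-0.1164 -0.0007  0.0267] rot [ 0.      0.0003 -0.    ] steps 1.4323588778135476 0.006974548612124493 F [-0.1621  0.4058  0.5544] op 0.0030645758745151542
```

View pics/leafc_side.png

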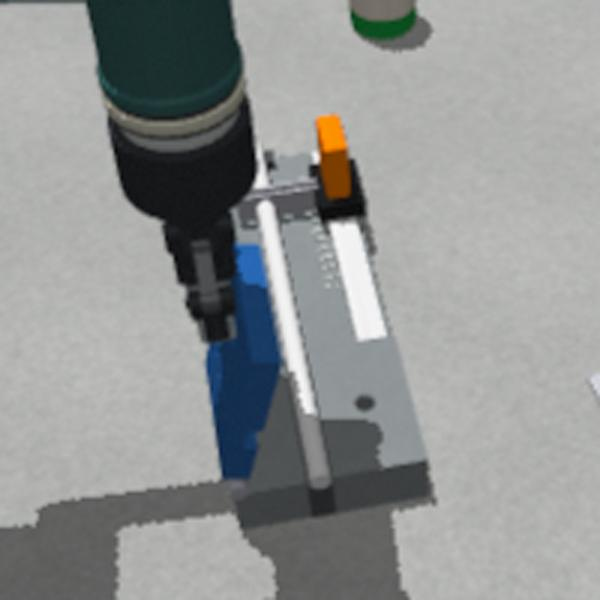

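```bash

python3 -m pendant '[{"x":-0.03,"y":0,"z":0.002,"rx":0,"ry":0,"rz":0,"claw":1},{"x":-0.066,"y":0,"z":0.006,"rx":0,"ry":0,"rz":0,"claw":1},{"x":-0.066,"y":0,"z":0.006,"rx":0,"ry":0,"rz":0,"claw":1}]'; python3 leaf.py;python3 - <<'E'
from h import *
plan(*j2w(.001,-.095),.096,84.65)
plan(*j2w(.0215,-.095),.080,84.65)
E
```

```text
t: 13.33
ee_pos: [0.4555, -0.0196, 0.1062]
tool_rot: [0.147, 3.137, -0.0]
contact_force: [-0.7, -0.4, -0.2]
opening: -0.001
side 1665
[[ -63.238  -145.1859   53.8669]
 [ -29.1212 -113.5642   99.9256]
 [  11.4951  -46.3625  142.1245]]
tcp px (np.float64(260.68797554000696), np.float64(266.63036355685364))
top 385
[[ -64.7888 -139.9354   56.049 ]
 [ -55.6752  -93.2003   69.5912]
 [ -39.1112  -62.1297   93.2936]]
tcp px (np.float64(346.07250164271494), np.float64(300.6488103507701))
t 13.43 p [ 0.4539 -0.0193  0.1062] jig [-0.0254 -0.0946] rows d [-0.0529 -0.0009  0.0204] rot [ 0.     -0.0002 -0.    ] steps 0.6795151686903191 0.004292647310791774 F [-0.4234 -0.101   0.5766] op -0.0010235604700386091
t 13.43 p [ 0.4539 -0.0193  0.1062] jig [-0.0254 -0.0946] rows d [-0.0939 -0.0009  0.0524] rot [ 0.     -0.0002 -0.    ] steps 1.289116791877017 0.004292647310791774 F [-0.4234 -0.101   0.5766] op -0.0010235604700386091
```

View pics/leafc_side.png

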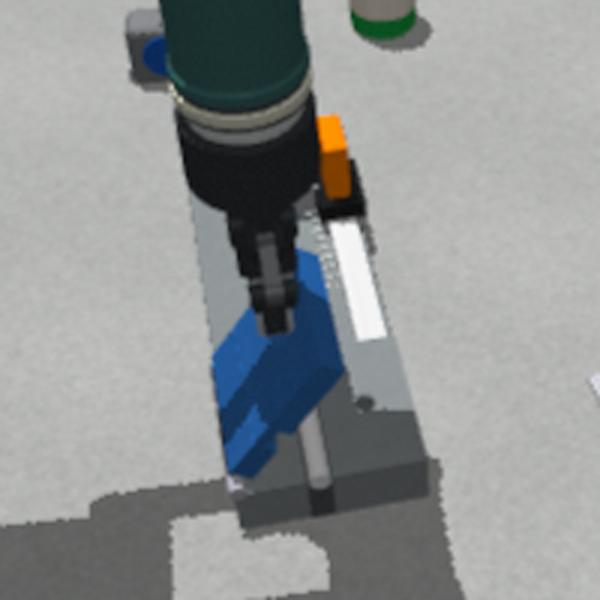

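The leaf is moving now, about 0.95 rad open. I'll continue along the arc.

```bash

python3 -m pendant '[{"x":-0.03,"y":0,"z":0.012,"rx":0,"ry":0,"rz":0,"claw":1},{"x":-0.06,"y":0,"z":0.026,"rx":0,"ry":0,"rz":0,"claw":1},{"x":-0.09,"y":0,"z":0.048,"rx":0,"ry":0,"rz":0,"claw":1},{"x":-0.115,"y":0,"z":0.075,"rx":0,"ry":0,"rz":0,"claw":1},{"x":-0.13,"y":0,"z":0.095,"rx":0,"ry":0,"rz":0,"claw":1}]'; python3 leaf.py;python3 - <<'E'
from h import *
plan(*j2w(.046,-.095),.037,84.65)
E
```

```text
t: 13.85
ee_pos: [0.519, -0.0254, 0.0582]
tool_rot: [-0.147, -3.138, -0.0]
contact_force: [-0.3, 0.4, 0.9]
opening: 0.001
side 2199
[[ -50.2711 -144.9478   51.4872]
 [  -2.5148 -107.1659   67.4365]
 [  52.7555  -45.2874   80.866 ]]
tcp px (np.float64(295.68098000818316), np.float64(278.06228544174496))
top 1620
[[ -50.9699 -140.5886   56.8648]
 [ -13.8182  -98.6718   67.0244]
 [  31.0439  -58.0423   77.8155]]
tcp px (np.float64(347.63136857762237), np.float64(270.8969526262843))
t 13.95 p [ 0.5177 -0.0253  0.0566] jig [ 0.0387 -0.0946] rows d [-0.0147 -0.0009  0.0392] rot [ 0.0001 -0.0013 -0.0001] steps 0.5025134979850365 0.032976818918928424 F [ 0.1991 -0.5842  0.356 ] op 0.002512249830395934
```

View pics/leafc_side.png

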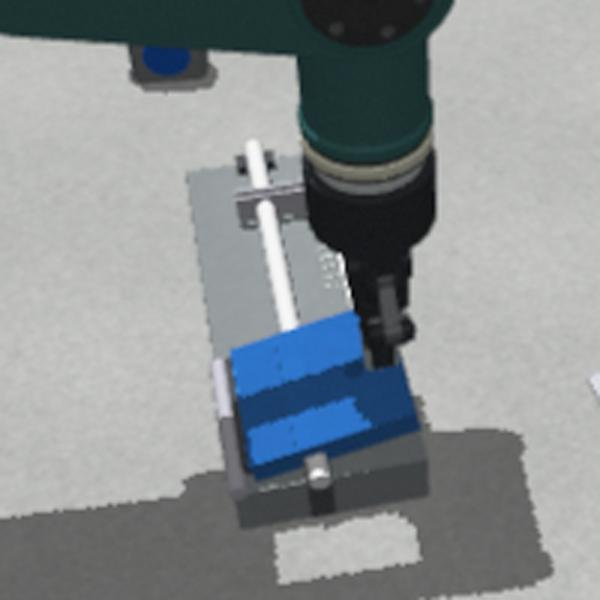

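```bash

python3 -m pendant '[{"x":-0.008,"y":0,"z":0.012,"rx":0,"ry":0,"rz":0,"claw":1},{"x":-0.014,"y":0,"z":0.025,"rx":0,"ry":0,"rz":0,"claw":1},{"x":-0.014,"y":0,"z":0.036,"rx":0,"ry":0,"rz":0,"claw":1},{"x":-0.014,"y":0,"z":0.036,"rx":0,"ry":0,"rz":0,"claw":1},{"x":-0.014,"y":0,"z":0.036,"rx":0,"ry":0,"rz":0,"claw":1}]'; python3 leaf.py;python3 - <<'E'
from h import *
plan(*j2w(.046,-.095),.037,84.65)
E
```

```text
t: 14.37
ee_pos: [0.5257, -0.026, 0.0401]
tool_rot: [-0.147, -3.137, -0.0]
contact_force: [-0.9, 0.2, -0.7]
opening: 0.002
side 2204
[[ -47.2326 -144.8887   45.7722]
 [   1.1741 -106.6897   58.3956]
 [  56.9395  -45.3161   62.8994]]
tcp px (np.float64(299.698928814875), np.float64(282.41827311384276))
top 1683
[[ -48.4284 -140.2833   54.9462]
 [  -9.4827  -98.7981   60.7352]
 [  38.2824  -57.185    66.8004]]
tcp px (np.float64(347.5649384157362), np.float64(267.68795458803265))
t 14.47 p [ 0.5263 -0.0261  0.0407] jig [ 0.0473 -0.0946] rows d [ 0.0026 -0.0008  0.0074] rot [ 0.      0.0001 -0.0001] steps 0.09413151865208214 0.0036507477816384256 F [ 0.2348  0.4007 -0.2082] op -0.001732318524731569
```

Still slightly open with no force, so I'll press down more until it meets the hard stop.

```bash

python3 -m pendant '[{"x":0,"y":0,"z":0.008,"rx":0,"ry":0,"rz":0,"claw":1},{"x":0,"y":0,"z":0.01,"rx":0,"ry":0,"rz":0,"claw":1},{"x":0,"y":0,"z":0.01,"rx":0,"ry":0,"rz":0,"claw":1}]';python3 -m pendant '[{"x":0,"y":0,"z":0.005,"rx":0,"ry":0,"rz":0,"claw":1},{"x":0,"y":0,"z":0.005,"rx":0,"ry":0,"rz":0,"claw":1},{"x":0,"y":0,"z":0.005,"rx":0,"ry":0,"rz":0,"claw":1}]'
```

```text
t: 14.72
ee_pos: [0.526, -0.0261, 0.0351]
tool_rot: [-0.147, -3.138, -0.0]
contact_force: [-0.2, 0.4, -0.4]
opening: -0.002
t: 14.97
ee_pos: [0.5265, -0.0261, 0.0345]
tool_rot: [0.147, 3.138, -0.0]
contact_force: [-3.5, -0.2, 7.4]
opening: -0.001
```

```bash

python3 -m pendant '[{"x":0,"y":0,"z":0.005,"rx":0,"ry":0,"rz":0,"claw":1},{"x":0,"y":0,"z":0.005,"rx":0,"ry":0,"rz":0,"claw":1},{"x":0,"y":0,"z":0.005,"rx":0,"ry":0,"rz":0,"claw":1}]';python3 -m pendant '[{"x":0,"y":0,"z":0.005,"rx":0,"ry":0,"rz":0,"claw":1},{"x":0,"y":0,"z":0.005,"rx":0,"ry":0,"rz":0,"claw":1},{"x":0,"y":0,"z":0.005,"rx":0,"ry":0,"rz":0,"claw":1}]'
```

```text
t: 15.22
ee_pos: [0.5266, -0.0262, 0.0344]
tool_rot: [0.147, 3.137, -0.0]
contact_force: [-8.3, 1.1, 16.9]
opening: 0.001
t: 15.47
ee_pos: [0.5266, -0.0261, 0.0342]
tool_rot: [0.146, 3.137, -0.001]
contact_force: [-12.2, 1.3, 28.3]
opening: -0.001
```

Hard stop reached (28 N at constant z). I'll release and lift, then measure the clearances around the pin.

```bash

python3 -m pendant '[{"x":0,"y":0,"z":-0.02,"rx":0,"ry":0,"rz":0,"claw":1},{"x":0,"y":0,"z":-0.1,"rx":0,"ry":0,"rz":0,"claw":1},{"x":0,"y":0,"z":-0.18,"rx":0,"ry":0,"rz":0,"claw":-1},{"x":0,"y":-0.05,"z":-0.25,"rx":0,"ry":0,"rz":0,"claw":-1},{"x":0.03,"y":-0.13,"z":-0.26,"rx":0,"ry":0,"rz":0,"claw":-1}]'; python3 leaf.py; python3 - <<'E'
from h import *
plan(.4555,-.288,.19,84.65)
d=np.load("pics/top0.npy");W=cloud("top",d)
for n,u,v in(("pinkA",481,263),("pinkB",516,286),("pinkC",514,338),("white",472,350),("yellow",481.7,301.8)): print(n,at_z("top",u,v,.095)-np.array([.4555,-.288,0]))
p,_=vision.capture("top");crop("top",p,200,400,400,580,3,"pics/t9.png")
E
```

```text
t: 15.88
ee_pos: [0.5115, -0.0869, 0.1656]
tool_rot: [0.138, 3.123, -0.003]
contact_force: [0.9, -0.6, -0.3]
opening: 0.419
side 2340
[[ -46.556  -144.9423   43.3203]
 [   4.7749 -102.9606   56.1778]
 [  58.2254  -45.2412   59.319 ]]
tcp px (np.float64(297.7319195475546), np.float64(268.9977594009693))
top 1983
[[ -47.7001 -125.7284   53.2354]
 [   5.6107  -81.9822   58.7647]
 [  56.7669  -44.3018   64.4536]]
tcp px (np.float64(386.9226079531644), np.float64(270.76503996046404))
t 15.98 p [ 0.5066 -0.092   0.1613] jig [ 0.0339 -0.1621] rows d [ 0.0627 -0.4003 -0.0563] rot [-0.0013  0.0019 -0.0018] steps 4.9051039284170095 0.07375877122211016 F [-1.1938  0.6854 -0.4309] op 0.5908636479750577
pinkA [ 0.0768 -0.0006  0.095 ]
pinkB [ 0.0317 -0.0691  0.095 ]
pinkC [-0.0702 -0.061   0.095 ]
white [-0.094   0.0225  0.095 ]
yellow [-0.0003  0.0004  0.095 ]
```

View pics/leafc_side.png

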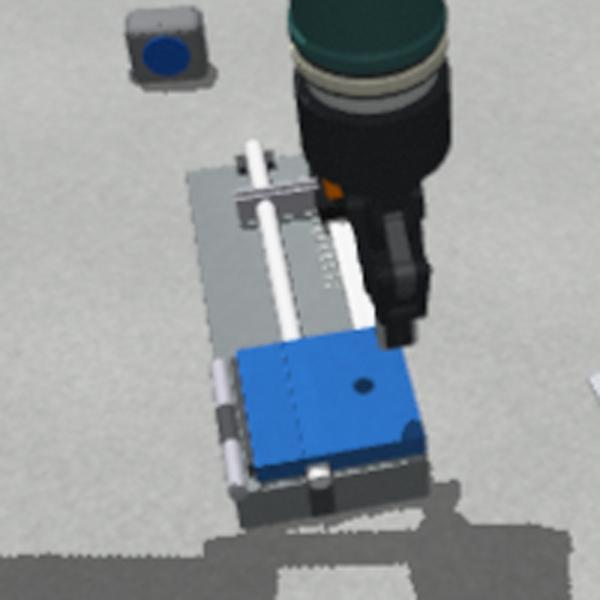

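View pics/t9.png

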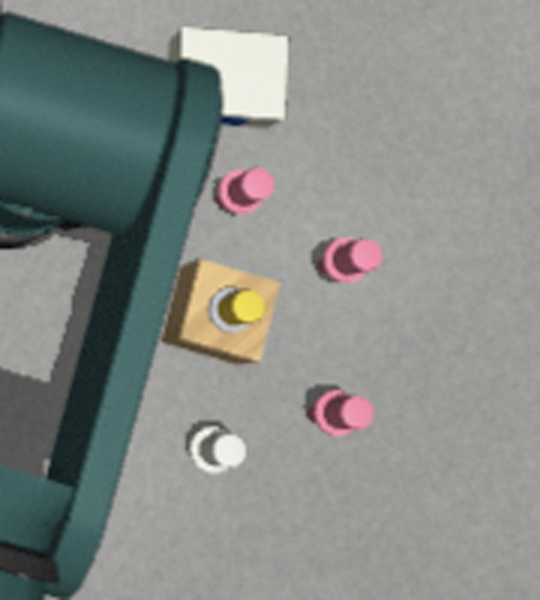

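The leaf lies flat (outer face at about 58 mm, hole visible at side px row 278, col 291). Now to the pin, with the jaws half open.

```bash

python3 -m pendant '[{"x":0.03,"y":-0.1,"z":-0.05,"rx":0,"ry":0,"rz":0,"claw":-0.2},{"x":0.063,"y":-0.4,"z":-0.056,"rx":0,"ry":0,"rz":0,"claw":-0.2},{"x":0.063,"y":-0.4,"z":-0.056,"rx":0,"ry":0,"rz":0,"claw":-0.2},{"x":0.063,"y":-0.4,"z":-0.056,"rx":0,"ry":0,"rz":0,"claw":-0.2},{"x":0.063,"y":-0.4,"z":-0.056,"rx":0,"ry":0,"rz":0,"claw":-0.2}]'; python3 - <<'E'
from h import *
plan(.4555,-.288,.16,84.65)
E
```

```text
t: 16.45
ee_pos: [0.4557, -0.2841, 0.1843]
tool_rot: [-0.145, -3.137, -0.003]
contact_force: [1.1, 0.6, -0.1]
opening: 0.599
t 16.45 p [ 0.4557 -0.2841  0.1843] jig [ 0.0011 -0.358 ] rows d [-0.0004 -0.008   0.0486] rot [ 0.0006 -0.0004  0.0004] steps 0.5904091836712976 0.020396784672834498 F [ 1.1363  0.5955 -0.0901] op 0.5991433662473397
```

```bash

python3 -m pendant '[{"x":0,"y":-0.004,"z":0.04,"rx":0,"ry":0,"rz":0,"claw":-0.2},{"x":0,"y":-0.006,"z":0.06,"rx":0,"ry":0,"rz":0,"claw":-0.2},{"x":0,"y":-0.006,"z":0.06,"rx":0,"ry":0,"rz":0,"claw":-0.2}]'; python3 - <<'E'
from h import *
plan(.4555,-.288,.067,84.65)
p,d=vision.capture("side");W=cloud("side",d);t=monitor.state()['ee_pos'];print('tcp',t,proj("side",t))
m=(abs(W[...,0]-t[0])<.05)&(abs(W[...,1]-t[1])<.07)&(W[...,2]>.108)&(W[...,2]<.3)
P=W[m]-t
for a in np.arange(-.04,.13,.006):
    q=P[(P[:,2]>=a)&(P[:,2]<a+.006)]
    if len(q)>3: print(round(a,3),len(q),q.min(0)*1e3,q.max(0)*1e3)
crop("side",p,270,450,220,400,4,"pics/s10.png")
E
```

```text
t: 16.7
ee_pos: [0.4542, -0.2845, 0.1507]
tool_rot: [-0.147, -3.131, -0.01]
contact_force: [0.2, 0.4, -0.4]
opening: 0.602
t 16.7 p [ 0.4542 -0.2845  0.1507] jig [-0.0004 -0.3586] rows d [-0.0045 -0.0077  0.1673] rot [ 0.0019 -0.0023 -0.0001] steps 2.0093537653147995 0.0755638893561725 F [ 0.1538  0.4185 -0.3542] op 0.6022021424871633
tcp [ 0.455  -0.2844  0.1524] (np.float64(300.0831299593078), np.float64(376.93769346832835))
0.026 4 [-11.4961 -40.0963  27.2266] [  4.6495 -32.4282  31.7462]
0.032 15 [-12.5511 -41.5227  32.5633] [  4.3125 -31.9367  37.4483]
0.068 21 [-15.8311 -59.9359  68.5658] [  4.5442 -29.9639  73.9296]
0.074 64 [-16.8132 -60.6328  74.2511] [  6.9832 -30.7636  79.4756]
0.08 23 [-15.9777 -62.5547  80.26  ] [ 11.5611 -32.1569  85.9227]
0.086 86 [-17.2348 -63.9287  86.0478] [ 15.2477 -19.7011  91.9988]
0.092 126 [-17.9146 -64.8275  92.0209] [ 15.7732 -18.4935  97.9615]
0.098 78 [-17.9075 -66.6059  98.03  ] [ 16.1352 -16.5586 103.8315]
0.104 51 [-17.0744 -68.4225 104.0172] [ 16.5621 -17.655  109.9906]
0.11 77 [-19.2522 -68.9908 110.0342] [ 18.6583 -19.104  115.884 ]
0.116 102 [-19.3482 -69.997  116.0769] [ 19.3242 -11.3589 121.952 ]
0.122 288 [-19.3133 -69.9384 122.0645] [ 18.4321 -15.2237 127.9981]
0.128 156 [-14.3911 -64.1659 128.0325] [  9.1562 -28.9294 133.9718]
```

View pics/s10.png

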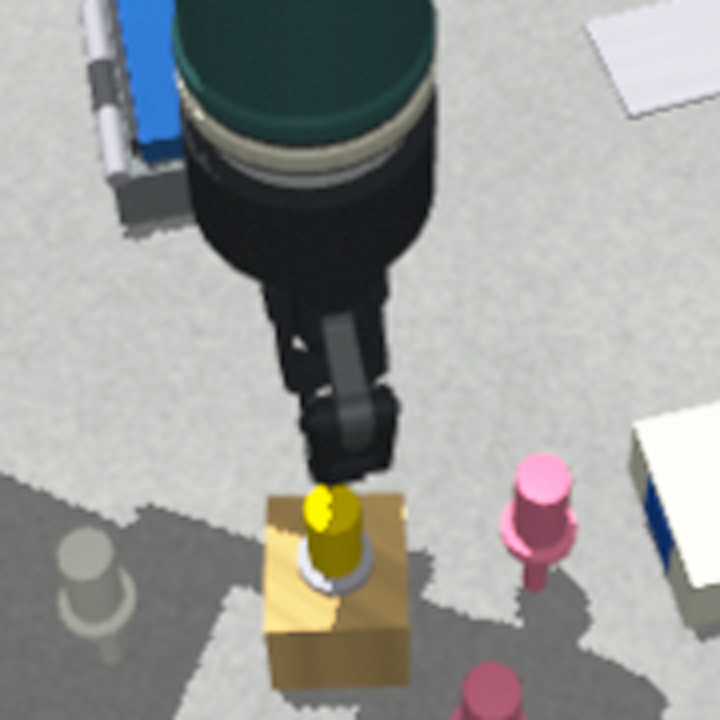

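```bash
python3 - <<'E'
from h import *
t=monitor.state()['ee_pos']
for dx in(-.005,0,.005,.01):
  for yy,dz in((-.035,.027),(-.041,.035)): print(dx,yy,dz,proj("side",t+[dx,yy,dz]))
for k in((.4555,-.288,.101),(.4555,-.288,.061)):print(proj("side",k),proj("top",k))
E
```

```text
-0.005 -0.035 0.027 (np.float64(303.1423704158492), np.float64(390.38994993422875))
-0.005 -0.041 0.035 (np.float64(304.25057399593925), np.float64(391.48917921787734))
0 -0.035 0.027 (np.float64(306.67516778170847), np.float64(389.3383957503554))
0 -0.041 0.035 (np.float64(307.83392536395826), np.float64(390.42040682268384))
0.005 -0.035 0.027 (np.float64(310.1974057757377), np.float64(388.2899846144627))
0.005 -0.041 0.035 (np.float64(311.4064081278105), np.float64(389.35487610348423))
0.01 -0.035 0.027 (np.float64(313.709131669519), np.float64(387.24470245593614))
0.01 -0.041 0.035 (np.float64(314.96807166069647), np.float64(388.29257233420014))
(np.float64(302.2412787026389), np.float64(395.87112225907947)) (np.float64(482.77991049151956), np.float64(301.4690904949093))
(np.float64(303.02405615562265), np.float64(407.8714930251375)) (np.float64(477.1543242225414), np.float64(302.7619609277222))
```

```bash

python3 -m pendant '[{"x":-0.001,"y":-0.006,"z":0.06,"rx":0,"ry":0,"rz":0,"claw":-0.2},{"x":-0.001,"y":-0.007,"z":0.12,"rx":0,"ry":0,"rz":0,"claw":-0.2},{"x":-0.001,"y":-0.007,"z":0.165,"rx":0,"ry":0,"rz":0,"claw":-0.2},{"x":-0.001,"y":-0.007,"z":0.165,"rx":0,"ry":0,"rz":0,"claw":-0.2}]'; python3 - <<'E'
from h import *
plan(.4555,-.288,.047,84.65)
p,d=vision.capture("side");t=monitor.state()['ee_pos'];print('tcp',t,proj("side",t))
crop("side",p,320,460,240,380,5,"pics/s11.png")
E
```

```text
t: 17.08
ee_pos: [0.4536, -0.2858, 0.0676]
tool_rot: [-0.142, -3.13, -0.011]
contact_force: [-1.4, 1.5, -1.2]
opening: 0.597
t 17.08 p [ 0.4536 -0.2858  0.0676] jig [-0.0008 -0.3599] rows d [-0.0045 -0.0043  0.0411] rot [ 0.0021 -0.0029  0.0008] steps 0.49872690582552814 0.09210979955909897 F [-1.412   1.5282 -1.2486] op 0.5973451949709654
tcp [ 0.455  -0.2871  0.0705] (np.float64(302.3622066799004), np.float64(404.65666800881525))
```

View pics/s11.png

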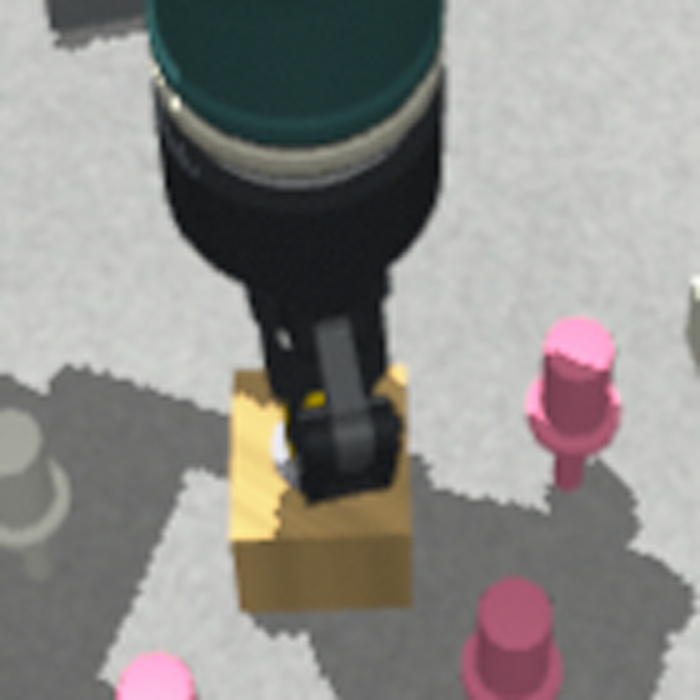

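```bash
python3 - <<'E'
from h import *
s=monitor.state();t=s['ee_pos'];print(t,s['opening'])
for yy in(-.025,-.035,-.045):
  for dz in(0,.013,.027): print(yy,dz,proj("side",t+[0,yy,dz]))
p,d=vision.capture("side");W=cloud("side",d)
for v in range(398,426,2):
    print(v,[tuple((W[v,u]*1e3).astype(int)) for u in (304,308,312)],p[v,308])
E
```

```text
[ 0.455  -0.2871  0.0705] 0.6004361499555438
-0.025 0 (np.float64(307.0300030602699), np.float64(419.46234185637707))
-0.025 0.013 (np.float64(306.82469872079986), np.float64(415.688947389446))
-0.025 0.027 (np.float64(306.5977531208632), np.float64(411.51779702162935))
-0.035 0 (np.float64(308.9556465950728), np.float64(425.5702454150795))
-0.035 0.013 (np.float64(308.77289382347215), np.float64(421.84006568361804))
-0.035 0.027 (np.float64(308.5708290965741), np.float64(417.715708268316))
-0.045 0 (np.float64(310.91609293061697), np.float64(431.7885391610928))
-0.045 0.013 (np.float64(310.75674979580236), np.float64(428.10377754064115))
-0.045 0.027 (np.float64(310.58052594952164), np.float64(424.0286545920512))
398 [(np.int64(450), np.int64(-320), np.int64(160)), (np.int64(450), np.int64(-341), np.int64(199)), (np.int64(455), np.int64(-342), np.int64(198))] [79 82 84]
400 [(np.int64(456), np.int64(-293), np.int64(98)), (np.int64(449), np.int64(-344), np.int64(199)), (np.int64(454), np.int64(-345), np.int64(198))] [79 83 84]
402 [(np.int64(445), np.int64(-339), np.int64(186)), (np.
[... 1163 characters left out ...]
 (np.int64(454), np.int64(-343), np.int64(148))] [28 30 32]
418 [(np.int64(442), np.int64(-347), np.int64(158)), (np.int64(448), np.int64(-344), np.int64(147)), (np.int64(453), np.int64(-345), np.int64(147))] [46 43 37]
420 [(np.int64(442), np.int64(-345), np.int64(147)), (np.int64(457), np.int64(-307), np.int64(56)), (np.int64(463), np.int64(-308), np.int64(54))] [139 115  72]
422 [(np.int64(451), np.int64(-307), np.int64(53)), (np.int64(456), np.int64(-310), np.int64(57)), (np.int64(462), np.int64(-311), np.int64(56))] [133 111  73]
424 [(np.int64(449), np.int64(-311), np.int64(56)), (np.int64(456), np.int64(-312), np.int64(54)), (np.int64(462), np.int64(-313), np.int64(53))] [139 115  72]
```

```bash

python3 -m pendant '[{"x":0,"y":0,"z":0.02,"rx":0,"ry":0,"rz":0,"claw":-0.2},{"x":0,"y":0,"z":0.02,"rx":0,"ry":0,"rz":0,"claw":-0.2},{"x":0,"y":0,"z":0.02,"rx":0,"ry":0,"rz":0,"claw":-0.2}]';python3 -m pendant '[{"x":0,"y":0,"z":0.016,"rx":0,"ry":0,"rz":0,"claw":-0.2},{"x":0,"y":0,"z":0.024,"rx":0,"ry":0,"rz":0,"claw":-0.2},{"x":0,"y":0,"z":0.024,"rx":0,"ry":0,"rz":0,"claw":-0.2}]'; python3 - <<'E'
from h import *
plan(.4555,-.288,.047,84.65)
p,d=vision.capture("side")
crop("side",p,320,460,240,380,5,"pics/s12.png")
E
```

```text
t: 17.43
ee_pos: [0.4567, -0.2902, 0.0641]
tool_rot: [0.146, 3.137, -0.001]
contact_force: [-0.0, -0.2, -0.3]
opening: 0.597
t: 17.68
ee_pos: [0.4554, -0.2897, 0.0499]
tool_rot: [-0.147, -3.137, -0.002]
contact_force: [0.2, -0.6, -1.0]
opening: 0.601
t 17.68 p [ 0.4554 -0.2897  0.0499] jig [ 0.0013 -0.3637] rows d [0.     0.0034 0.0058] rot [ 0.0004 -0.0005 -0.0001] steps 0.08094224277367519 0.017055154081645305 F [ 0.2144 -0.5742 -1.0179] op 0.6010226559353081
```

View pics/s12.png

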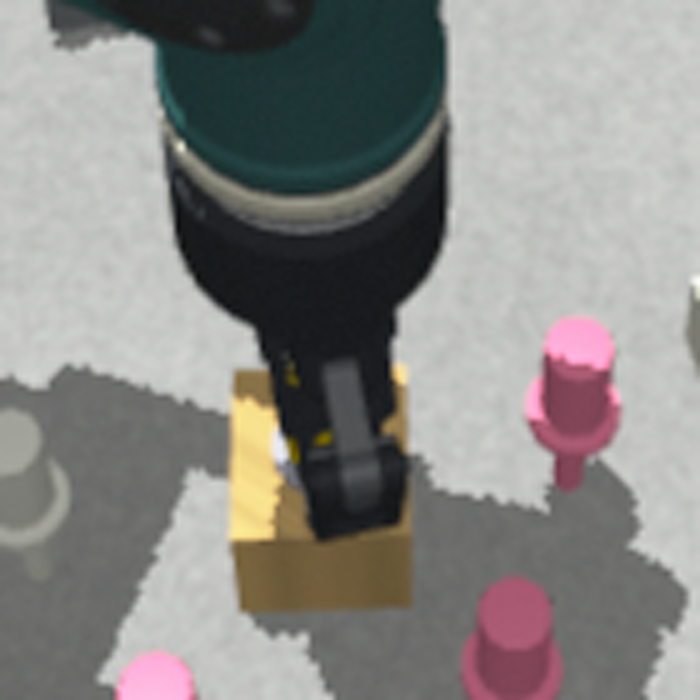

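```bash

python3 -m pendant '[{"x":0,"y":0.003,"z":0,"rx":0,"ry":0,"rz":0,"claw":0.2},{"x":0,"y":0.003,"z":0,"rx":0,"ry":0,"rz":0,"claw":1},{"x":0,"y":0.003,"z":0,"rx":0,"ry":0,"rz":0,"claw":1},{"x":0,"y":0.003,"z":0,"rx":0,"ry":0,"rz":0,"claw":1},{"x":0,"y":0.003,"z":0,"rx":0,"ry":0,"rz":0,"claw":1}]' 60; python3 -m pendant '[{"x":0,"y":0,"z":0,"rx":0,"ry":0,"rz":0,"claw":1},{"x":0,"y":0,"z":0,"rx":0,"ry":0,"rz":0,"claw":1}]'
python3 - <<'E'
from h import *
plan(.4555,-.288,.047,84.65)
p,d=vision.capture("side")
crop("side",p,320,460,240,380,5,"pics/s13.png")
E
```

```text
t: 18.15
ee_pos: [0.4564, -0.2888, 0.0514]
tool_rot: [0.147, 3.137, -0.0]
contact_force: [-0.3, 0.8, 1.0]
opening: 0.236
t: 18.32
ee_pos: [0.4564, -0.2888, 0.0514]
tool_rot: [0.147, 3.138, -0.0]
contact_force: [0.5, -0.3, 2.0]
opening: 0.24
t 18.32 p [ 0.4564 -0.2888  0.0514] jig [ 0.0022 -0.3627] rows d [0.002  0.0014 0.0089] rot [-0.0001  0.0002 -0.0001] steps 0.11017395418456932 0.005884842075144107 F [ 0.4896 -0.2512  1.9695] op 0.24020096754399572
```

View pics/s13.png

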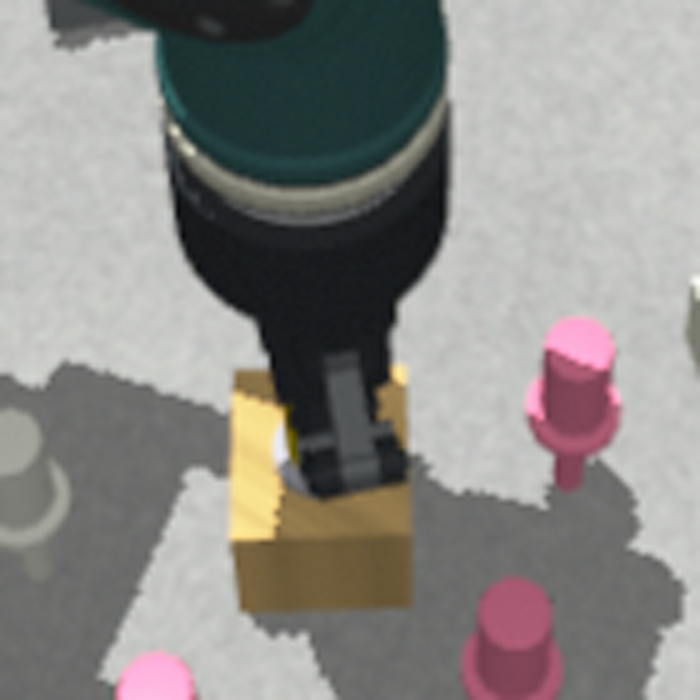

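```bash

python3 -m pendant '[{"x":0,"y":0,"z":-0.03,"rx":0,"ry":0,"rz":0,"claw":1},{"x":0,"y":0,"z":-0.07,"rx":0,"ry":0,"rz":0,"claw":1},{"x":0,"y":0,"z":-0.12,"rx":0,"ry":0,"rz":0,"claw":1},{"x":0,"y":0,"z":-0.18,"rx":0,"ry":0,"rz":0,"claw":1},{"x":0,"y":0,"z":-0.2,"rx":0,"ry":0,"rz":0,"claw":1}]' 80
python3 - <<'E'
from h import *
plan(*j2w(.029,-.095),.15,84.65)
p,d=vision.capture("side")
crop("side",p,280,460,220,400,4,"pics/s14.png")
for n,u,v in(("side",291,278.3),): print('leafhole',at_z(n,u,v,.058),w2j(at_z(n,u,v,.058)))
p,d=vision.capture("top");crop("top",p,235,335,290,400,6,"pics/t14.png");cv2.imwrite("pics/t14f.png",p[:,:,::-1])
E
```

```text
t: 18.78
ee_pos: [0.4577, -0.2899, 0.1554]
tool_rot: [0.147, 3.133, -0.006]
contact_force: [0.7, 0.2, -0.4]
opening: 0.23
t 18.78 p [ 0.4577 -0.2899  0.1554] jig [ 0.0036 -0.3637] rows d [-0.0506  0.5374  0.0091] rot [-0.0012  0.0018 -0.0001] steps 6.473262724611289 0.05390217187751864 F [ 0.6902  0.2476 -0.4095] op 0.2296569083861927
leafhole [ 0.5093 -0.0248  0.058 ] [ 0.0303 -0.0949]
```

View pics/s14.png

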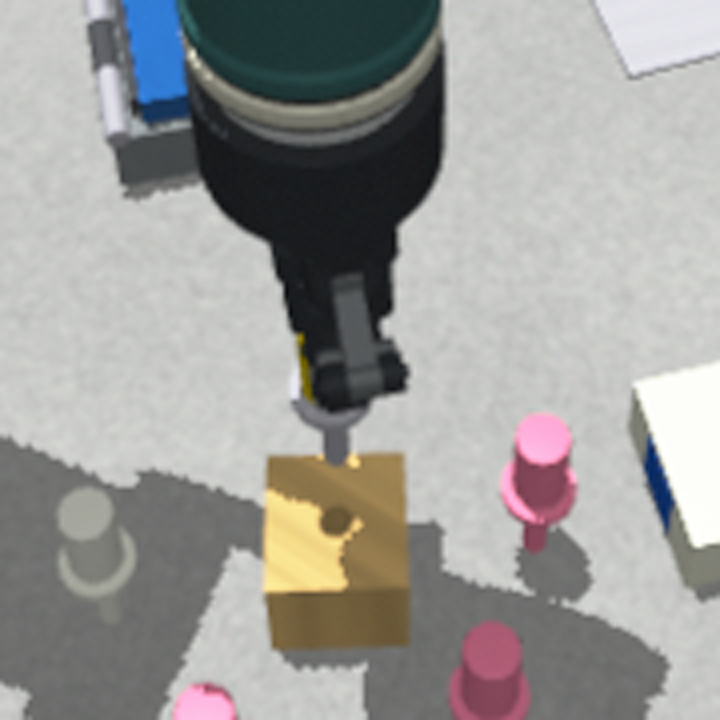

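View pics/t14.png

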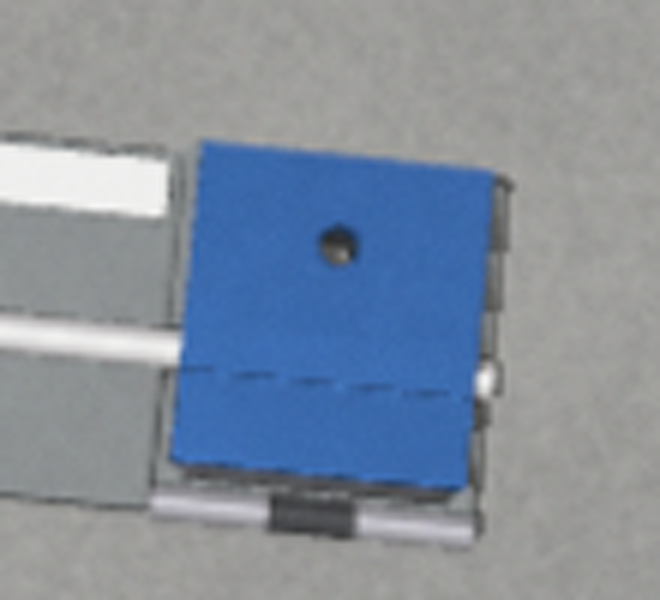

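```bash
python3 - <<'E'
from h import *
p=cv2.imread("pics/t14f.png");g=p[265:287,335:358].astype(float);
w=np.clip(140-g[...,0],0,None)*(g[...,0]<120);v,u=np.mgrid[265:287,335:358]
uc,vc=(u*w).sum()/w.sum(),(v*w).sum()/w.sum();print(uc,vc)
a=at_z("top",uc,vc,.058);print('top',a,w2j(a))
q=cv2.imread("pics/leaf_side.png");g=q[268:290,280:303].astype(float);w=np.clip(140-g[...,0],0,None)*(g[...,0]<120);v,u=np.mgrid[268:290,280:303]
uc,vc=(u*w).sum()/w.sum(),(v*w).sum()/w.sum();print(uc,vc);b=at_z("side",uc,vc,.058);print('side',b,w2j(b))
# stand hole-ish offsets
print('top-corrected',a[:2]-np.array([.455,-.2859])+np.array([.4564,-.2888]),'side-corr',b[:2]-np.array([.4557,-.2905])+np.array([.4564,-.2888]))
E
```

```text
345.9845002672368 275.2185996793159
top [ 0.5087 -0.0219  0.058 ] [ 0.0294 -0.092 ]
290.7016885553471 278.1913696060038
side [ 0.5088 -0.0244  0.058 ] [ 0.0298 -0.0945]
top-corrected [ 0.5101 -0.0248] side-corr [ 0.5095 -0.0227]
```

```bash

python3 -m pendant '[{"x":-0.01,"y":0.08,"z":0.005,"rx":0,"ry":0,"rz":0,"claw":1},{"x":-0.03,"y":0.2,"z":0.009,"rx":0,"ry":0,"rz":0,"claw":1},{"x":-0.05,"y":0.53,"z":0.009,"rx":0,"ry":0,"rz":0,"claw":1},{"x":-0.05,"y":0.53,"z":0.009,"rx":0,"ry":0,"rz":0,"claw":1},{"x":-0.05,"y":0.53,"z":0.009,"rx":0,"ry":0,"rz":0,"claw":1}]' 
python3 - <<'E'
from h import *
plan(.5093,-.024,.14,84.65)
E
```

```text
t: 19.3
ee_pos: [0.4946, -0.0837, 0.1437]
tool_rot: [-0.148, -3.134, -0.002]
contact_force: [0.3, 0.3, -1.1]
opening: 0.235
t 19.3 p [ 0.4946 -0.0837  0.1437] jig [ 0.0211 -0.1549] rows d [-0.0181  0.1215  0.0074] rot [ 0.0003 -0.0015 -0.0003] steps 1.4760784309232575 0.03870589317829267 F [ 0.2854  0.3028 -1.1391] op 0.23478300219991924
```

```bash

python3 -m pendant '[{"x":-0.01,"y":0.06,"z":0.005,"rx":0,"ry":0,"rz":0,"claw":1},{"x":-0.018,"y":0.115,"z":0.006,"rx":0,"ry":0,"rz":0,"claw":1},{"x":-0.018,"y":0.115,"z":0.006,"rx":0,"ry":0,"rz":0,"claw":1},{"x":-0.018,"y":0.115,"z":0.006,"rx":0,"ry":0,"rz":0,"claw":1}]' 
python3 - <<'E'
from h import *
plan(.5093,-.024,.14,84.65)
E
```

```text
t: 19.63
ee_pos: [0.5091, -0.0279, 0.141]
tool_rot: [-0.142, -3.134, -0.0]
contact_force: [0.1, -0.8, -1.9]
opening: 0.232
t 19.63 p [ 0.5091 -0.0279  0.141 ] jig [ 0.0304 -0.098 ] rows d [0.0004 0.0078 0.002 ] rot [-0.     -0.0015  0.0009] steps 0.09698199099563988 0.0442648086283298 F [ 0.1392 -0.8279 -1.9325] op 0.2319003981857754
```

```bash

python3 -m pendant '[{"x":0,"y":0.008,"z":0.02,"rx":0,"ry":0,"rz":0,"claw":1},{"x":0,"y":0.008,"z":0.05,"rx":0,"ry":0,"rz":0,"claw":1},{"x":0,"y":0.008,"z":0.056,"rx":0,"ry":0,"rz":0,"claw":1},{"x":0,"y":0.008,"z":0.056,"rx":0,"ry":0,"rz":0,"claw":1}]' 
python3 - <<'E'
from h import *
plan(.5093,-.024,.11,84.65)
p,d=vision.capture("side");cv2.imwrite("pics/s15f.png",p[:,:,::-1])
crop("side",p,210,320,235,345,6,"pics/s15.png")
s=monitor.state()['ee_pos'];print('pin tip',proj("side",s-[0,0,.0454]),'hole',290.7,278.2)
E
```

```text
t: 19.97
ee_pos: [0.5089, -0.0261, 0.1129]
tool_rot: [-0.15, -3.133, -0.001]
contact_force: [-0.3, -0.2, -1.1]
opening: 0.232
t 19.97 p [ 0.5089 -0.0261  0.1129] jig [ 0.03   -0.0962] rows d [-0.0004  0.0043  0.0059] rot [ 0.0001 -0.0017 -0.0007] steps 0.08707889567447913 0.04632209059743139 F [-0.3492 -0.2152 -1.126 ] op 0.23189304860344478
pin tip (np.float64(291.1531295429097), np.float64(275.12408133879916)) hole 290.7 278.2
```

View pics/s15.png

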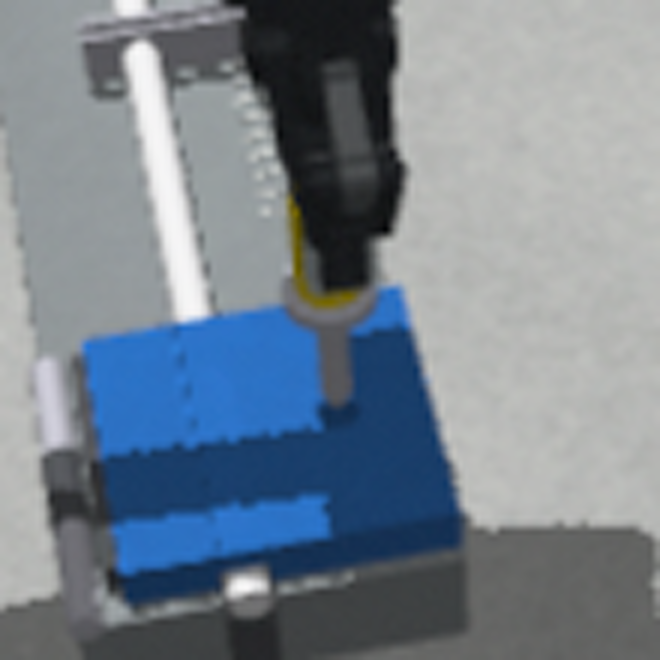

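```bash

python3 -m pendant '[{"x":0,"y":0,"z":0.003,"rx":0,"ry":0,"rz":0,"claw":1},{"x":0,"y":0,"z":0.003,"rx":0,"ry":0,"rz":0,"claw":1},{"x":0,"y":0,"z":0.003,"rx":0,"ry":0,"rz":0,"claw":1}]' 
python3 - <<'E'
from h import *
plan(.5093,-.024,.109,84.65)
p,d=vision.capture("side");cv2.imwrite("pics/s16f.png",p[:,:,::-1])
cv2.imwrite("pics/s16.png",cv2.resize(p[255:295,270:315,::-1],None,fx=14,fy=14,interpolation=cv2.INTER_CUBIC))
s=monitor.state()['ee_pos'];print('pin tip',proj("side",s-[0,0,.0454]),'hole',290.7,278.2)
E
```

```text
t: 20.27
ee_pos: [0.5112, -0.0257, 0.115]
tool_rot: [0.148, 3.137, -0.0]
contact_force: [-0.3, 0.2, -0.8]
opening: 0.232
t 20.27 p [ 0.5112 -0.0257  0.115 ] jig [ 0.0322 -0.0956] rows d [0.0041 0.0031 0.0119] rot [-0.      0.0004 -0.0003] steps 0.1554679681930988 0.012009723586159694 F [-0.2918  0.2334 -0.7938] op 0.23247322101469936
pin tip (np.float64(291.760875884413), np.float64(274.52607951115107)) hole 290.7 278.2
```

View pics/s16.png

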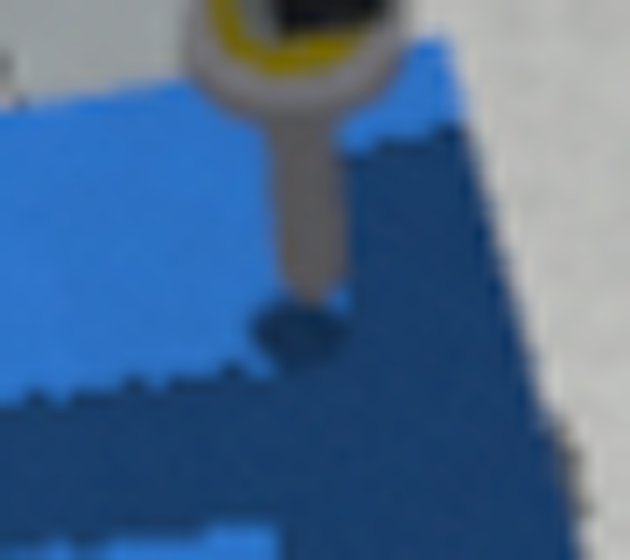

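```bash
python3 - <<'E'
from h import *
for a in((290.7,278.2),(290.6,277.7),(290.6,277.2)): print(at_z("side",*a,.058))
s=monitor.state()['ee_pos'];print(s)
plan(.509,-.0236,.105,84.65)
p,d=vision.capture("top");crop("top",p,235,335,290,400,6,"pics/t16.png")
E
```

```text
[ 0.5088 -0.0244  0.058 ]
[ 0.509  -0.0231  0.058 ]
[ 0.5093 -0.0219  0.058 ]
[ 0.5112 -0.0256  0.115 ]
t 20.32 p [ 0.5112 -0.0256  0.115 ] jig [ 0.0322 -0.0955] rows d [0.0048 0.0036 0.0199] rot [-0.      0.0004 -0.0002] steps 0.24949194855239612 0.011889715778180859 F [-0.6982  0.1914 -0.8968] op 0.22346974536181624
```

View pics/t16.png

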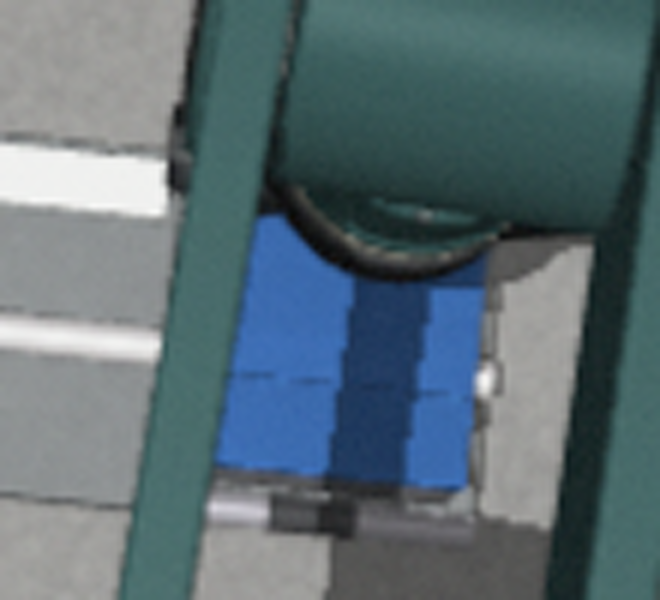

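```bash

python3 -m pendant '[{"x":0.0045,"y":0.0035,"z":0.01,"rx":0,"ry":0,"rz":0,"claw":1},{"x":0.0045,"y":0.0035,"z":0.018,"rx":0,"ry":0,"rz":0,"claw":1},{"x":0.0045,"y":0.0035,"z":0.018,"rx":0,"ry":0,"rz":0,"claw":1},{"x":0.0045,"y":0.0035,"z":0.018,"rx":0,"ry":0,"rz":0,"claw":1},{"x":0.0045,"y":0.0035,"z":0.018,"rx":0,"ry":0,"rz":0,"claw":1}]' 
python3 - <<'E'
from h import *
plan(.509,-.0238,.109,84.65)
p,d=vision.capture("side");cv2.imwrite("pics/s17f.png",p[:,:,::-1])
cv2.imwrite("pics/s17.png",cv2.resize(p[255:295,270:315,::-1],None,fx=14,fy=14,interpolation=cv2.INTER_CUBIC))
s=monitor.state()['ee_pos'];print('pin tip',proj("side",s-[0,0,.0454]),'hole',290.7,278.2)
E
```

```text
t: 20.78
ee_pos: [0.5087, -0.0233, 0.1052]
tool_rot: [-0.147, -3.138, -0.0]
contact_force: [-0.2, 0.3, -1.0]
opening: 0.228
t 20.78 p [ 0.5087 -0.0233  0.1052] jig [ 0.0295 -0.0935] rows d [-0.0008 -0.0008 -0.0077] rot [ 0.     -0.0001 -0.0001] steps 0.09318016485470808 0.00227158866754867 F [-0.2322  0.3497 -1.0491] op 0.22846906749991858
pin tip (np.float64(290.4841220500672), np.float64(277.18017823827273)) hole 290.7 278.2
```

View pics/s17.png

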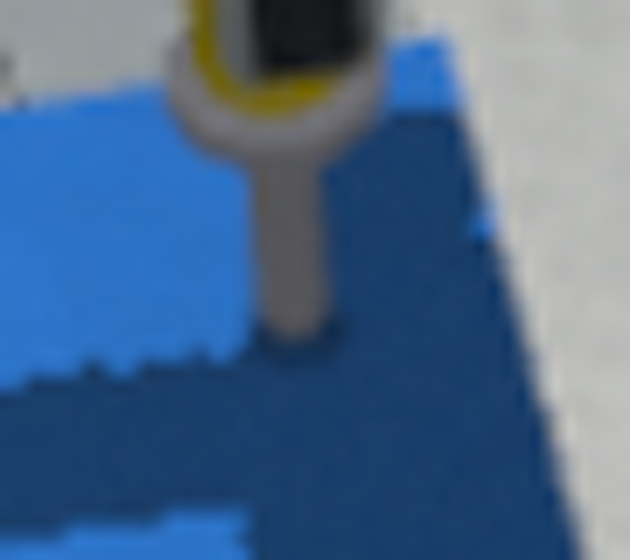

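The tip stands over the hole (crop tip 294, 332 against hole 300, 333). I'll lower it.

```bash

python3 -m pendant '[{"x":-0.001,"y":0,"z":0.006,"rx":0,"ry":0,"rz":0,"claw":1},{"x":-0.001,"y":0,"z":0.012,"rx":0,"ry":0,"rz":0,"claw":1},{"x":-0.001,"y":0,"z":0.02,"rx":0,"ry":0,"rz":0,"claw":1},{"x":-0.001,"y":0,"z":0.02,"rx":0,"ry":0,"rz":0,"claw":1}]' 
python3 - <<'E'
from h import *
plan(.509,-.0238,.09,84.65)
p,d=vision.capture("side")
cv2.imwrite("pics/s18.png",cv2.resize(p[255:295,270:315,::-1],None,fx=14,fy=14,interpolation=cv2.INTER_CUBIC))
E
```

```text
t: 21.17
ee_pos: [0.5085, -0.0233, 0.0941]
tool_rot: [-0.147, -3.136, -0.0]
contact_force: [-1.0, -0.2, -0.6]
opening: 0.234
t 21.17 p [ 0.5085 -0.0233  0.0941] jig [ 0.0294 -0.0935] rows d [-0.0011 -0.0008  0.0081] rot [ 0.0001 -0.0007 -0.0001] steps 0.0986793652956465 0.016765515653369943 F [-1.0048 -0.1548 -0.5841] op 0.23380542858637254
```

View pics/s18.png

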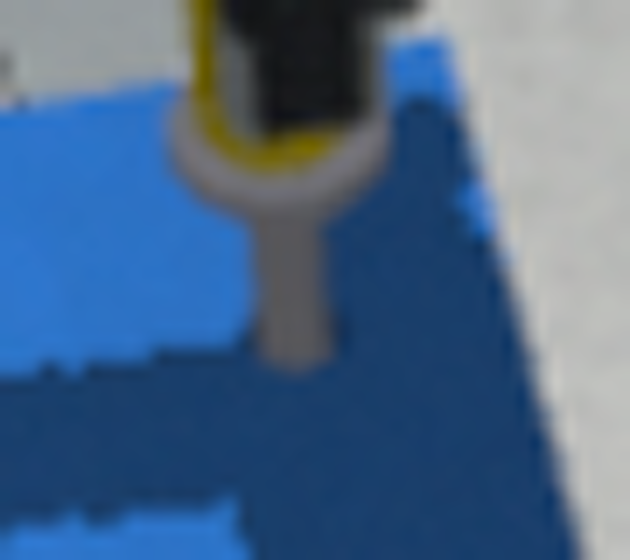

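```bash

python3 -m pendant '[{"x":-0.001,"y":0,"z":0.01,"rx":0,"ry":0,"rz":0,"claw":1},{"x":-0.001,"y":0,"z":0.02,"rx":0,"ry":0,"rz":0,"claw":1},{"x":-0.001,"y":0,"z":0.03,"rx":0,"ry":0,"rz":0,"claw":1},{"x":-0.001,"y":0,"z":0.03,"rx":0,"ry":0,"rz":0,"claw":1}]' 
python3 -m pendant '[{"x":0,"y":0,"z":0.01,"rx":0,"ry":0,"rz":0,"claw":1},{"x":0,"y":0,"z":0.02,"rx":0,"ry":0,"rz":0,"claw":1},{"x":0,"y":0,"z":0.02,"rx":0,"ry":0,"rz":0,"claw":1},{"x":0,"y":0,"z":0.02,"rx":0,"ry":0,"rz":0,"claw":1}]'
```

```text
t: 21.55
ee_pos: [0.5087, -0.0234, 0.0786]
tool_rot: [-0.147, -3.135, -0.001]
contact_force: [0.0, 0.3, -1.2]
opening: 0.233
t: 21.88
ee_pos: [0.5094, -0.0234, 0.0698]
tool_rot: [-0.147, -3.137, -0.0]
contact_force: [-0.5, -0.5, -0.0]
opening: 0.233
```

Free travel with no force. Seating is expected near TCP z 0.053.

```bash

python3 -m pendant '[{"x":0,"y":0,"z":0.01,"rx":0,"ry":0,"rz":0,"claw":1},{"x":0,"y":0,"z":0.02,"rx":0,"ry":0,"rz":0,"claw":1},{"x":0,"y":0,"z":0.02,"rx":0,"ry":0,"rz":0,"claw":1},{"x":0,"y":0,"z":0.02,"rx":0,"ry":0,"rz":0,"claw":1}]' 100
python3 -m pendant '[{"x":0,"y":0,"z":0.006,"rx":0,"ry":0,"rz":0,"claw":1},{"x":0,"y":0,"z":0.012,"rx":0,"ry":0,"rz":0,"claw":1},{"x":0,"y":0,"z":0.012,"rx":0,"ry":0,"rz":0,"claw":1},{"x":0,"y":0,"z":0.012,"rx":0,"ry":0,"rz":0,"claw":1}]'
```

```text
t: 22.22
ee_pos: [0.5093, -0.0234, 0.0597]
tool_rot: [-0.147, -3.137, -0.0]
contact_force: [-0.6, 0.2, -1.0]
opening: 0.223
t: 22.55
ee_pos: [0.5096, -0.0235, 0.0541]
tool_rot: [-0.147, -3.138, -0.0]
contact_force: [0.3, 1.2, -0.7]
opening: 0.227
```

```bash

python3 -m pendant '[{"x":0,"y":0,"z":0.004,"rx":0,"ry":0,"rz":0,"claw":1},{"x":0,"y":0,"z":0.006,"rx":0,"ry":0,"rz":0,"claw":1},{"x":0,"y":0,"z":0.006,"rx":0,"ry":0,"rz":0,"claw":1}]'
python3 -m pendant '[{"x":0,"y":0,"z":0.004,"rx":0,"ry":0,"rz":0,"claw":1},{"x":0,"y":0,"z":0.004,"rx":0,"ry":0,"rz":0,"claw":1},{"x":0,"y":0,"z":0.004,"rx":0,"ry":0,"rz":0,"claw":1}]'
python3 - <<'E'
from h import *
p,d=vision.capture("side");crop("side",p,210,320,235,345,6,"pics/s19.png");print(monitor.state())
E
```

```text
t: 22.8
ee_pos: [0.5102, -0.0235, 0.0535]
tool_rot: [0.147, 3.137, -0.0]
contact_force: [-3.0, 0.8, 7.4]
opening: 0.224
t: 23.05
ee_pos: [0.5103, -0.0236, 0.0534]
tool_rot: [0.147, 3.136, -0.001]
contact_force: [-7.1, 1.6, 16.0]
opening: 0.225
{'t': 23.1, 'joint_pos': array([-0.1571,  0.0831,  1.6885, -0.0001,  1.3679, -1.6343]), 'joint_velocities': array([ 0.0009,  0.0012,  0.0007, -0.0002, -0.0002, -0.0006]), 'tau': array([ -0.4144, -25.2433, -25.4059,   0.0748,  -2.38  ,  -0.0346]), 'ee_pos': array([ 0.5103, -0.0236,  0.0534]), 'tool_rot': array([ 0.1468,  3.136 , -0.0005]), 'contact_force': array([-7.723 ,  1.7088, 15.993 ]), 'torque': array([ 0.0947,  1.2876, -0.0203]), 'opening': 0.219406798854509}
```

View pics/s19.png

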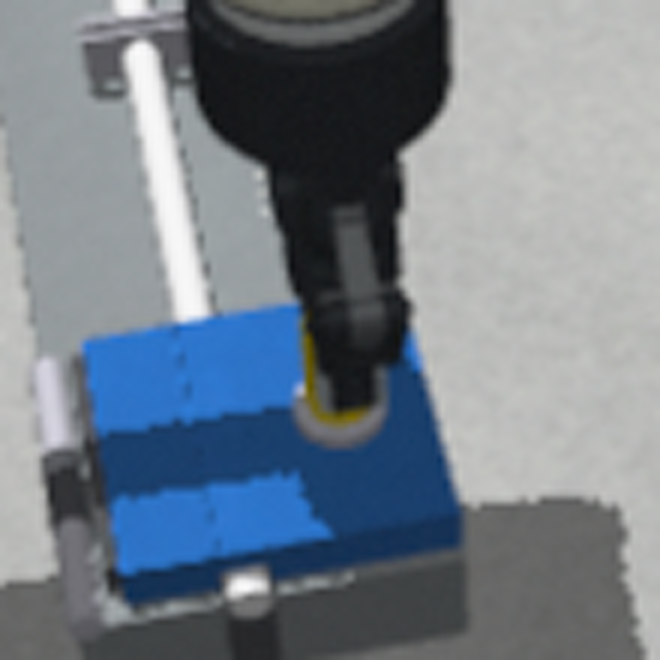

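Seated: TCP z 0.0534 as predicted, collar on the leaf (crop 343, 425). I'll firm up the press and trim the sideways load.

```bash

python3 -m pendant '[{"x":0.004,"y":0,"z":0.004,"rx":0,"ry":0,"rz":0,"claw":1},{"x":0.006,"y":0,"z":0.005,"rx":0,"ry":0,"rz":0,"claw":1},{"x":0.006,"y":0,"z":0.005,"rx":0,"ry":0,"rz":0,"claw":1}]' 120
python3 -m pendant '[{"x":0.003,"y":0,"z":0.004,"rx":0,"ry":0,"rz":0,"claw":1},{"x":0.003,"y":0,"z":0.004,"rx":0,"ry":0,"rz":0,"claw":1},{"x":0.003,"y":0,"z":0.004,"rx":0,"ry":0,"rz":0,"claw":1}]'
```

```text
t: 23.35
ee_pos: [0.5104, -0.0235, 0.0534]
tool_rot: [0.146, 3.128, -0.001]
contact_force: [-3.7, 0.9, 20.0]
opening: 0.218
t: 23.6
ee_pos: [0.5105, -0.0236, 0.0533]
tool_rot: [0.146, 3.124, -0.002]
contact_force: [-4.9, 1.9, 25.9]
opening: 0.219
```

```bash
python3 -c "
from h import *
plan(.5105,-.0236,.0533,84.65)"
```

```text
t 23.6 p [ 0.5105 -0.0236  0.0533] jig [ 0.0313 -0.0936] rows d [-0.0001 -0.0001  0.0001] rot [-0.0001  0.0044 -0.    ] steps 0.0012684588578486262 0.11045689798866246 F [-4.868   1.9256 25.9446] op 0.2185423404741024
```

```bash

python3 -m pendant '[{"x":0,"y":0,"z":0.002,"rx":0,"ry":0.004,"rz":0,"claw":1},{"x":0,"y":0,"z":0.003,"rx":0,"ry":0.005,"rz":0,"claw":1},{"x":0,"y":0,"z":0.003,"rx":0,"ry":0.005,"rz":0,"claw":1},{"x":0,"y":0,"z":0.003,"rx":0,"ry":0.005,"rz":0,"claw":1}]'
python3 -c "
from h import *
plan(.5105,-.0236,.0533,84.65)"
```

```text
t: 23.93
ee_pos: [0.5102, -0.0235, 0.0532]
tool_rot: [-0.146, -3.136, 0.0]
contact_force: [-8.3, 1.9, 32.9]
opening: 0.22
t 23.93 p [ 0.5102 -0.0235  0.0532] jig [ 0.031  -0.0935] rows d [-0.0007 -0.0001 -0.0002] rot [-0.0001 -0.0008  0.    ] steps 0.008582417949107846 0.02102580020556948 F [-8.3202  1.8753 32.8672] op 0.22039903528077381
```

The tool is upright and pressing at 33 N. Now I'll hold a second and do the last checks.

```bash

python3 -m pendant '[{"x":0,"y":0,"z":0,"rx":0,"ry":0,"rz":0,"claw":1},{"x":0,"y":0,"z":0,"rx":0,"ry":0,"rz":0,"claw":1},{"x":0,"y":0,"z":0,"rx":0,"ry":0,"rz":0,"claw":1},{"x":0,"y":0,"z":0,"rx":0,"ry":0,"rz":0,"claw":1},{"x":0,"y":0,"z":0,"rx":0,"ry":0,"rz":0,"claw":1}]'
python3 leaf.py
python3 - <<'E'
from h import *
p=cv2.imread("pics/leaf_top.png")[:,:,::-1];cv2.imwrite("pics/topend.png",p[:,:,::-1])
q=cv2.imread("pics/leaf_side.png");cv2.imwrite("pics/sideend.png",q)
try: slotm(p)
except Exception as e: print(e)
s=monitor.state();print(s['ee_pos'],s['contact_force'],s['opening'])
E
```

```text
t: 24.35
ee_pos: [0.5102, -0.0235, 0.0532]
tool_rot: [-0.147, -3.136, 0.001]
contact_force: [-7.8, 2.1, 33.0]
opening: 0.221
side 1980
[[ -46.6616 -145.1361   43.142 ]
 [  -3.0665 -110.7856   56.1065]
 [  58.1931  -45.7513   59.3931]]
tcp px (np.float64(291.3603289609289), np.float64(279.27467257549864))
top 1364
[[ -47.9466 -140.746    53.2326]
 [ -16.3567  -98.0212   58.7612]
 [  23.2602  -57.068    64.2973]]
tcp px (np.float64(346.6661895684654), np.float64(274.75614558663625))
red [  0   0 147 696 469 110   0   0   0] slotmid@285 242.04943880278063 slope -0.12168626402995737 n 8
[ 0.5102 -0.0235  0.0532] [-7.9292  1.6653 33.3893] 0.2181573786440025
```

View pics/topend.png

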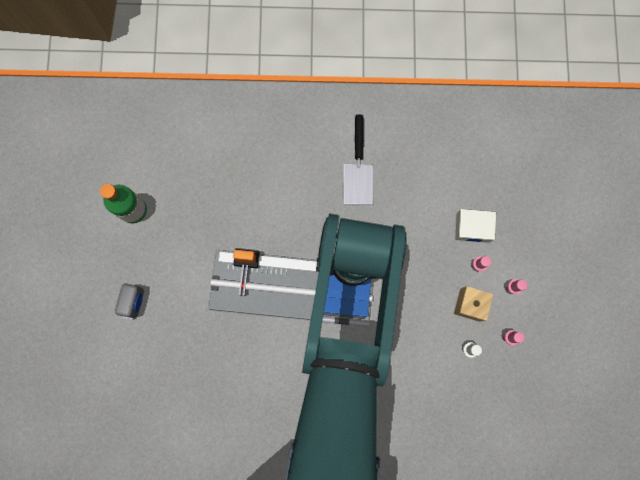

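View pics/sideend.png

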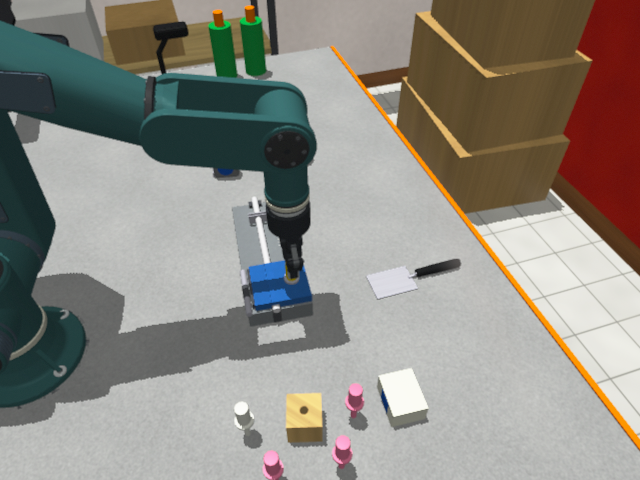

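The final pictures show the guide's slot on the mark (top px row 285, col 242), the leaf flat, and the pin seated and held (side px row 278, col 291). The stand is empty and the bystanders are unmoved.

```bash
python3 -c "
from cell import arm
print(arm.hand_in())"
```

```text
the job is handed in; nothing more can be done
None
```

The job is done and handed in after about 24 s, in the order asked; `arm.hand_in()` gave no verdict.

**What I did**
- **Guide:** I slid it to the red mark. It slipped about 0.7 mm when I let go, so I nudged it back.
- **Leaf:** I swung it shut to its hard stop.
- **Pin:** I took the yellow pin from its stand and pushed it through the leaf into the base until the collar sat. The gripper still holds it, with the grip set to 120 N.

**Last checks**
- **Guide:** in the top picture the slot is centred on the mark to within about 0.2 mm.
- **Leaf:** its outer face measures about 58 mm above the counter, as it should when shut.
- **Pin:** it seated at the height I had worked out, and the collar looks flat on the leaf. The downward press held steady at 33 N.
- **Other things:** the bystanders and the pink and white look-alikes look unmoved.

**What failed or disagreed**
- **First leaf push:** it passed over the leaf without touching it, because the shut fingertips end about 24 mm above the reported TCP. I pushed lower and it worked.
- **Cameras:** the two views differed by 2 to 4 mm in y. I settled this by checking against contact and close-up pictures.
- **Sideways load:** about 8 N remains on the tool while it presses.

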